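# Tip the red-banded ringed slide out of its tray and lay it on the viewing box

### The arm

A 7-joint arm with a two-finger parallel gripper is mounted at the origin on the work surface. World frame = base frame: x ahead of the robot, y to its left, z up, the work surface at z = 0. Lengths are in m, angles in degrees, forces in N, time in s.
With the tool pointing down it reaches from about 0.425 to 0.875 m from the base axis. Payload 4.7 kg.
Tool frame: the origin (TCP) lies at the very end of the fingers, on their centre line; the grasp point (between the pads) lies 19 mm behind it (bot.tcp_to_grasp is the distance from the TCP to the grasp point, in m); z points along the fingers, x is the direction in which the jaws open and shut, and the axes are right-handed (so a half turn about z gives the same grasp; the last joint's range is limited). The gripper opens to 85 mm and grips with 20 to 120 N. Pads are 22 mm wide; open, the fingers measure 114 mm over their backs; the gripper's body (76 mm by 85 mm) begins 54 mm behind the grasp point. The pads swing forward as they close: fully open they stand 13 mm farther back than shut.
Start: joints at [-72.072, 18.392, -4.016, 83.108, 1.295, 78.541, -3.26], TCP at [0.191, 0.621, 0.21] pointing down, gripper open.
Joint ranges: [-163.93, 163.93], [-17.29, 119.83], [-79.2, 71.16], [3.27, 140.29], [-89.18, 269.18], [5.43, 117.66], [-154.24, 154.24]. Speed limits (degrees/s): [147.25, 147.25, 180, 180, 180, 180, 180].

### API

Orientations are given as a 3x3 rotation matrix whose columns are the frame's x, y, z axes.
In Python, from bench import bot gives the robot as it stands.
- The arm moves only by the tool step_arm, never from a script. Its argument "targets" is a list of rows, each an object of numbers: "tx", "ty", "tz": the shift along the tool's x, y, z in mm; "wx", "wy", "wz": the turn, a rotation vector about the tool's x, y, z in degrees. A call has 1 to 10 rows; each row shifts and turns the commanded pose from where the row before left it, along the tool's axes as they then stand; what a row does not reach is not made up. A row lasts 1/10 s, in which the tool goes at most 50 mm and 8.59 degrees, less where a joint would pass 70% of its speed; a pose out of reach is approached as far as the arm can. A call with a gripper value outside its range is refused whole. "grip" is the opening, from 0 (shut) to 1 (fully open), set as the call begins (left out, the last holds). The fingers move at their own pace and stop on an object; "squeeze" is the grip in N (left out, the last holds). Time passes only in rows, so rows that do not move let the fingers close. It gives the time, the measured TCP pose, the force and the opening at its end, in the units of the state.
- bot.observe(): the state, without advancing time (a new reading comes with each control period).
- bot.read_camera(name): name is "side" or "top" or "wrist"; returns a dict with "color" (400x640x3 uint8, blue, green, red), "fovy" (degrees; the focal length in pixels is half the picture's height over the tangent of half this angle, whatever the lens; pixels are square), "cx", "cy" (the principal point, pixels), "R" (3x3) and "t" (3): a world point X has camera coordinates R X + t. Camera axes: x right, y down, z forward; pixel columns grow to the right and rows downward; lengths in m; the calibration is good to about 2 mm. The wrist camera is an equidistant fisheye: a pixel r from the principal point sees the ray r / f radians off the axis. A picture is of the moment at which its call begins. There is no depth.
- bot.finish_job(): hands the job in, once; it reports no verdict.
The state is a dict: "clock": time; "joint_positions": joint angles; "qd": joint speeds; "tau": joint torques, N m; "position": TCP position; "ee_rot": TCP orientation; "force": force on the tool from outside, world axes, zero at the start; "moment": the same for the moment, N m; "finger_gap": finger opening in m.
Only numpy, scipy, OpenCV 4.12 (cv2) and the standard library are available. Lean on these libraries where they do the work, as an engineer would, in place of code of your own. Each camera call takes 0.05 s, during which the arm holds its last target. There are 200 camera calls.

### The job

Take the ringed glass slide with the red label band out of the tip-up tray: press its banded end down into the hollow so that the slide tips up and stays leaning with its far end raised, then pick it up by the raised end. Lay it gently, rings up and flat, wholly inside the lit window of the viewing box and square with it, and let go. It is glass, so do not force or drop it, and leave the other slides, the bottle and the petri dish undisturbed.

Things in the scene. Friction and masses are not known exactly. Their poses are not given: they have to be found in the camera images.
- slide_red_centre (a point): glass slide with RED label band, to be moved: clear greenish plate 90 x 54 x 4 mm, about 50 g, 12 white rings on its upper face. Point: its centre, mid-thickness. x along the 90 mm, from the banded end (-x, band 15 mm) to the plain end (+x); y across; z out of the ringed face. Starts level in one of the tray's wells, top face 1 mm below the tray's top, 1.5 mm free all round: no room to grip it
- slide_yellow_centre (a point): a second such slide, YELLOW band, in another well of the tray; leave it there. Same axes and sizes
- slide_blue_centre (a point): a third such slide, BLUE band, in another well of the tray; leave it there. Same axes and sizes
- tray: heavy dark teal plastic tip-up tray, fixed, 113 (x) x 209 (y) x 36 mm high; origin: centre of its underside, z up. Three wells side by side, centred at y = -66, 0, +66 mm, each 93 mm long (x -46.5 to +46.5) and 57 mm wide, 9 mm ribs between, up to the tray's top. The +x half of a well is a level bed 5 mm below the tray's top, the -x half a hollow. Banded ends point to -x
- bed_edge (a point): where bed and hollow meet in the middle well: tray x = -2.5 mm, y = 0, 31 mm above the bench; axes as the tray's. From this edge towards -x the wells' floor slopes down at 32 degrees, to the end wall 44 mm away. The slides, smooth on smooth plastic, lie with their centre 2.5 mm on the bed's (+x) side of it, the banded half out over the hollow
- hollow (a point): middle of the middle well's sloping floor: tray x = -24.5 mm, y = 0, 17 mm above the bench; tray axes. A slide pressed here goes down with well under 1 N until it lies on the slope, then stops hard; let go, it slides 7 mm down the slope against the end wall and stays leaning at 32 degrees, banded end down, the plain end's underside 16 mm above the tray's top, free to be gripped by its long edges
- window (a point): centre of the lit white window, 130 (x) x 95 mm (y), flush in the level top of the viewing box: white lamp housing, fixed, 200 (x) x 160 (y) mm, top 64 mm above the bench. x and y along the box's sides, z up. The slide's length goes along x, either way round
- bottle_centre (a point): amber glass reagent bottle with stopper, 68 mm across, 110 mm tall, standing loose near the work; the point is its centre, 55 mm up. Leave alone
- petri_centre (a point): lidded petri dish, 94 mm across, 17 mm tall, lying loose near the work; the point is its centre. Leave alone

How it is judged:
By the outcome, as a careful person would: the job done as asked, in the order asked, and still so for the second after the job is handed in, with the robot touching nothing.
It also fails if it takes over 56 s, if anything falls off the work surface, if the arm or the gripper's body presses on something with over 40 N, if the wrist force passes 120 N, or if a joint passes its speed limit or range.

## Working session

There is one attempt and no reset: what is moved stays moved. The work goes in short steps, Python scripts to look and compute and a tool call to move; the robot and the scene stay as the last step left them, time stands still between calls to the robot, and variables do not carry over. Pictures are saved under pics/ and viewed, about 8 in all and at most 12, crops included, and the job is handed in when it is done.

Besides the shell and the picture viewer there is one more tool, called after "Call:" as name(argument=value, ...), one argument or row to a line, values as JSON. step_arm: Moves the arm, as the interface text tells. Its arguments: {"type":"object","properties":{"targets":{"type":"array"},"grip":{"type":"number"},"squeeze":{"type":"number"}},"required":["targets"]}

```bash
mkdir -p pics
python3 - <<'E'
from bench import bot
import cv2,pickle
o=bot.observe();print({k:o[k] for k in('clock','position','ee_rot','force','finger_gap')},bot.tcp_to_grasp)
for n in('top','side'):
    c=bot.read_camera(n);pickle.dump(c,open(n+'.pkl','wb'));cv2.imwrite(f'pics/{n}0.png',c['color']);print(n,c['fovy'],c['cx'],c['cy'],c['R'],c['t'])
E
```

```text
{'clock': 0.0, 'position': array([0.19122274, 0.6206298 , 0.2089127 ]), 'ee_rot': array([[ 2.94330634e-01,  9.55703545e-01, -4.59915250e-04],
       [ 9.55701695e-01, -2.94330971e-01, -1.88396128e-03],
       [-1.93587578e-03,  1.14965734e-04, -9.99998120e-01]]), 'force': array([ 0.55246746, -0.24351807,  0.55298232]), 'finger_gap': 0.08572589627298839} 0.0187
top 46.899168210714556 326.849113026566 198.50598285988252 [[-0.00406437 -0.9999248   0.01157062]
 [-0.99695797  0.00315115 -0.07787735]
 [ 0.07783503 -0.01185194 -0.9968958 ]] [-0.00848105  0.65325713  1.14648853]
side 51.62531840115624 318.31772919365585 199.25411607062878 [[ 0.78206081 -0.62315123  0.00796459]
 [-0.32517367 -0.41893191 -0.84779605]
 [ 0.53164177  0.66043819 -0.5302626 ]] [-0.50290331  0.28456481  0.49951064]
```

View pics/top0.png

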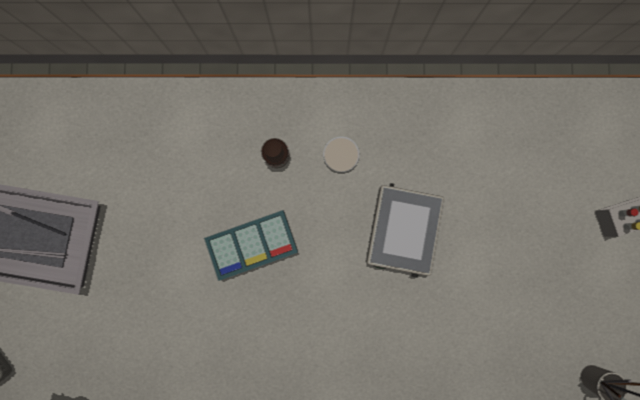

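View pics/side0.png

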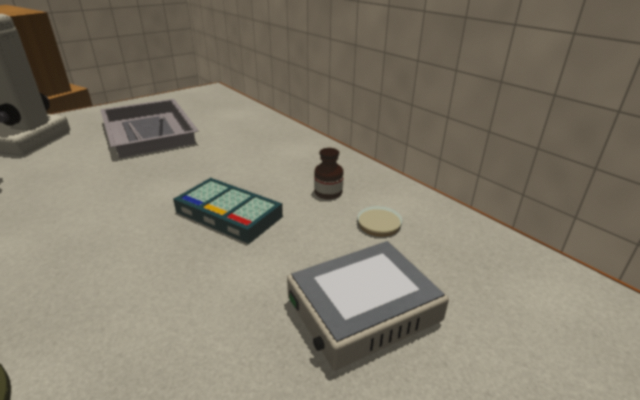

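The top view shows the tray around (251,245), with its red band at (280,248) at the lower right. The window is at (408,231), the bottle at (275,152) and the petri dish at (341,154). The side view agrees.

```bash
cat > h.py <<'E'
import numpy as np,cv2,pickle
def ray(c,uv):
    f=200/np.tan(np.radians(c['fovy']/2)); p=(np.atleast_2d(uv)-[c['cx'],c['cy']])/f
    if c.get('fish'):
        r=np.linalg.norm(p,axis=1,keepdims=True); d=np.hstack([p/np.maximum(r,1e-9)*np.sin(r),np.cos(r)])
    else: d=np.hstack([p,np.ones((len(p),1))])
    R=np.array(c['R']); return -R.T@np.array(c['t']), d@R
def plane(c,uv,z):
    o,d=ray(c,uv); return o+d*((z-o[2])/d[:,2])[:,None]
def proj(c,X):
    f=200/np.tan(np.radians(c['fovy']/2)); q=np.atleast_2d(X)@np.array(c['R']).T+np.array(c['t'])
    if c.get('fish'):
        rho=np.linalg.norm(q[:,:2],axis=1,keepdims=True); p=q[:,:2]/rho*np.arctan2(rho,q[:,2:])
    else: p=q[:,:2]/q[:,2:]
    return p*f+[c['cx'],c['cy']]
def blobs(m,amin=25):
    cs,_=cv2.findContours(m.astype(np.uint8),cv2.RETR_EXTERNAL,cv2.CHAIN_APPROX_NONE)
    return [k for k in sorted(cs,key=cv2.contourArea,reverse=True) if cv2.contourArea(k)>=amin]
def rect(c,k,z):
    "contour -> world min-area rectangle: centre, sizes mm, angle of long side"
    P=plane(c,k[:,0,:].astype(float),z)[:,:2]
    (cx,cy),(w,h),a=cv2.minAreaRect((P*1000).astype(np.float32))
    if h>w: w,h,a=h,w,a+90
    return round(cx,1),round(cy,1),round(w,1),round(h,1),round((a+90)%180-90,2)
E
python3 - <<'E'
from h import *
for n in('top','side'):
    c=pickle.load(open(n+'.pkl','rb')); im=c['color']; hsv=cv2.cvtColor(im,cv2.COLOR_BGR2HSV);H,S,V=[hsv[...,i].astype(int) for i in range(3)]
    print(n,'cam at',-c['R'].T@c['t'])
    sat=(S>150)&(V>70)
    for nm,m,z in(('red',sat&((H<8)|(H>172)),.035),('yel',sat&(H>15)&(H<32),.035),('blue',sat&(H>108)&(H<130),.035),('win',(V>150)&(S<25),.064),('tray',(H>75)&(H<110)&(S>50),.036)):
        for k in blobs(m,40)[:2]: print(nm,k.mean(0).round(0),rect(c,k,z))
    for nm,u in(('bottle',(275,145)),('petri',(341,154))):
        if n=='top':print(nm,plane(c,u,.11 if nm=='bottle' else .017))
E
```

```text
top cam at [0.56199846 0.00304919 1.19390167]
red [[280. 250.]] (523.8, 105.9, 50.3, 11.8, -71.84)
blue [[231. 268.]] (479.4, 230.1, 47.7, 11.0, -71.85)
win [[406. 230.]] (573.0, -204.1, 124.5, 88.6, -11.06)
tray [[251. 245.]] (537.2, 179.5, 206.1, 110.4, -70.55)
bottle [[0.77456295 0.11287483 0.11      ]]
petri [[ 0.76898387 -0.04793444  0.017     ]]
side cam at [ 0.22027323 -0.52406744  0.51013015]
red [[239. 219.]] (523.9, 107.9, 52.7, 13.9, -70.53)
yel [[20. 11.]] (568.2, 3680.7, 661.4, 209.3, -82.6)
yel [[67. 92.]] (440.2, 1209.1, 153.7, 88.9, 48.57)
blue [[192. 200.]] (478.7, 233.4, 53.7, 12.1, -70.48)
win [[364. 285.]] (573.7, -202.7, 131.3, 96.3, -11.04)
tray [[227. 203.]] (534.9, 178.3, 209.3, 115.2, -70.97)
```

```bash
cat >> h.py <<'E'
from scipy.spatial.transform import Rotation as Ro
def Rt(yaw,tilt):
    "tool x along world angle yaw; tool z down, tilted by tilt towards direction yaw-90"
    a=np.radians(yaw);x=np.array([np.cos(a),np.sin(a),0]);f=np.array([np.sin(a),-np.cos(a),0]);t=np.radians(tilt)
    z=np.sin(t)*f-np.cos(t)*np.array([0,0,1]);return np.c_[x,np.cross(z,x),z]
def delta(bot,p,R):
    o=bot.observe();R0=np.array(o['ee_rot'])
    print('t',o['clock'],'shift mm (tool now)',(R0.T@(np.array(p)-o['position'])*1000).round(1),'rotvec',np.degrees(Ro.from_matrix(R0.T@R).as_rotvec()).round(2))
ANG=19.2; tx=np.array([np.cos(np.radians(ANG)),np.sin(np.radians(ANG)),0]); ty=np.array([-tx[1],tx[0],0])
E
python3 - <<'E'
from h import *
from bench import bot
delta(bot,[.535,.11,.2],Rt(ANG+90,0))
E
```

```text
t 0.1 shift mm (tool now) [-386.9  478.9    9.7] rotvec [-3.000e-02  1.000e-01 -3.632e+01]
```

Call:
step_arm(
  targets=[
    {"tx": -20,"ty": 24},
    {"tx": -20,"ty": 25},
    {"tx": -20,"ty": 25},
    {"tx": -20,"ty": 25},
    {"tx": -20,"ty": 25},
    {"tx": -20,"ty": 25},
    {"tx": -20,"ty": 25},
    {"tx": -20,"ty": 25},
    {"tx": -20,"ty": 25},
    {"tx": -20,"ty": 25},
  ],
  grip=0,
)

```text
$.targets[0]: bad value
```

Call:
step_arm(
  targets=[
    {"tx": -23,"ty": 29},
    {"tx": -23,"ty": 29},
    {"tx": -23,"ty": 29},
    {"tx": -24,"ty": 29},
    {"tx": -24,"ty": 29},
    {"tx": -24,"ty": 29},
    {"tx": -24,"ty": 29},
    {"tx": -22,"ty": 27},
    {"wz": -7,"tz": 3},
    {"wz": -7,"tz": 3},
  ],
)

```text
$.targets[0]: bad value
```

Call:
step_arm(
  targets=[
    {"wz": -7,"tz": 3},
    {"wz": -7},
    {"wz": -7},
    {"wz": -1.3},
    {},
  ],
)

```text
$.targets[0]: bad value
```

Run:
```python
from h import *
from bench import bot
c=dict(bot.read_camera('wrist'));c['fish']=1;pickle.dump(c,open('w1.pkl','wb'));cv2.imwrite('pics/w1.png',c['color'])
o=bot.observe();print(o['position'],o['ee_rot'],c['fovy'],c['cx'],c['cy'],o['force'],o['finger_gap'],'cam',-c['R'].T@c['t'])
delta(bot,[.535,.11,.2],Rt(ANG+90,0))
```

```text
[0.19126236 0.62076767 0.20919355] [[ 2.94349714e-01  9.55697717e-01 -3.46742533e-04]
 [ 9.55696682e-01 -2.94349906e-01 -1.40887985e-03]
 [-1.44852689e-03  8.33226939e-05 -9.99998947e-01]] 65.70646984690485 324.55325591433433 204.73103006418702 [ 0.16143029 -0.71143156  0.3400319 ] 0.08523267232608632 cam [0.11764973 0.64330208 0.37160757]
t 0.15 shift mm (tool now) [-386.9  478.9    9.8] rotvec [-2.000e-02  8.000e-02 -3.632e+01]
```

View pics/w1.png

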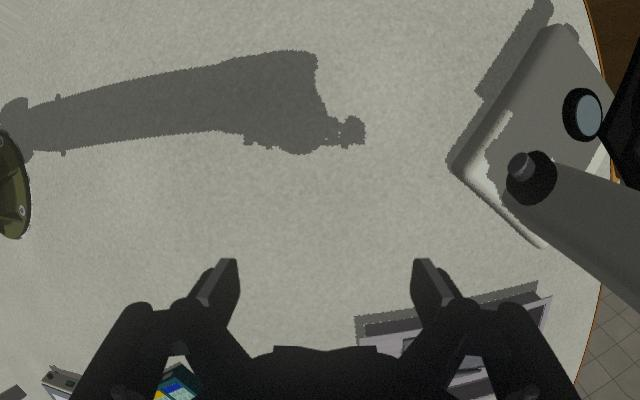

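The calls were refused because each row probably needs all six keys. The wrist view is still of the start pose: both open fingers at (225,300) and (430,300), and no tray in front.

Call:
step_arm(
  targets=[
    {"tx": -20,"ty": 24,"tz": 0,"wx": 0,"wy": 0,"wz": 0},
    {"tx": -20,"ty": 25,"tz": 0,"wx": 0,"wy": 0,"wz": 0},
    {"tx": -20,"ty": 25,"tz": 0,"wx": 0,"wy": 0,"wz": 0},
    {"tx": -20,"ty": 25,"tz": 0,"wx": 0,"wy": 0,"wz": 0},
    {"tx": -20,"ty": 25,"tz": 0,"wx": 0,"wy": 0,"wz": 0},
    {"tx": -20,"ty": 25,"tz": 0,"wx": 0,"wy": 0,"wz": 0},
    {"tx": -20,"ty": 25,"tz": 0,"wx": 0,"wy": 0,"wz": 0},
    {"tx": -20,"ty": 25,"tz": 0,"wx": 0,"wy": 0,"wz": 0},
    {"tx": -20,"ty": 25,"tz": 0,"wx": 0,"wy": 0,"wz": 0},
    {"tx": -20,"ty": 25,"tz": 0,"wx": 0,"wy": 0,"wz": 0},
  ],
  grip=0,
)

```text
clock: 1.15
position: [0.3709, 0.3554, 0.2098]
ee_rot: [[0.294, 0.956, -0.0], [0.956, -0.294, -0.0], [-0.0, -0.0, -1.0]]
force: [-0.4, 0.6, 0.0]
finger_gap: -0.0003
```

Call:
step_arm(
  targets=[
    {"tx": -23,"ty": 29,"tz": 0,"wx": 0,"wy": 0,"wz": 0},
    {"tx": -23,"ty": 29,"tz": 0,"wx": 0,"wy": 0,"wz": 0},
    {"tx": -23,"ty": 29,"tz": 0,"wx": 0,"wy": 0,"wz": 0},
    {"tx": -24,"ty": 29,"tz": 0,"wx": 0,"wy": 0,"wz": 0},
    {"tx": -24,"ty": 29,"tz": 0,"wx": 0,"wy": 0,"wz": 0},
    {"tx": -24,"ty": 29,"tz": 0,"wx": 0,"wy": 0,"wz": 0},
    {"tx": -24,"ty": 29,"tz": 0,"wx": 0,"wy": 0,"wz": 0},
    {"tx": -22,"ty": 27,"tz": 0,"wx": 0,"wy": 0,"wz": 0},
    {"tx": 0,"ty": 0,"tz": 3,"wx": 0,"wy": 0,"wz": -7},
    {"tx": 0,"ty": 0,"tz": 3,"wx": 0,"wy": 0,"wz": -7},
  ],
)

```text
clock: 2.15
position: [0.5356, 0.1087, 0.2037]
ee_rot: [[0.053, 0.999, -0.0], [0.999, -0.053, -0.0], [-0.0, -0.0, -1.0]]
force: [0.1, 0.5, 0.6]
finger_gap: 0.0
```

Call:
step_arm(
  targets=[
    {"tx": 0,"ty": 0,"tz": 3,"wx": 0,"wy": 0,"wz": -7},
    {"tx": 0,"ty": 0,"tz": 0,"wx": 0,"wy": 0,"wz": -7},
    {"tx": 0,"ty": 0,"tz": 0,"wx": 0,"wy": 0,"wz": -7},
    {"tx": 0,"ty": 0,"tz": 0,"wx": 0,"wy": 0,"wz": -1.3},
    {"tx": 0,"ty": 0,"tz": 0,"wx": 0,"wy": 0,"wz": 0},
  ],
)

```text
clock: 2.65
position: [0.5351, 0.1103, 0.2009]
ee_rot: [[-0.327, 0.945, -0.0], [0.945, 0.327, 0.0], [0.0, -0.0, -1.0]]
force: [-0.9, 0.1, -0.7]
finger_gap: 0.0004
```

Run:
```python
from h import *
from bench import bot
c=dict(bot.read_camera('wrist'));c['fish']=1;pickle.dump(c,open('w1.pkl','wb'));cv2.imwrite('pics/w1.png',c['color'])
o=bot.observe();print(o['position'],o['ee_rot'],o['force'],'cam',-c['R'].T@c['t'])
delta(bot,[.535,.11,.2],Rt(ANG+90,0))
```

```text
[0.53514555 0.11029628 0.20093133] [[-3.26368564e-01  9.45242585e-01 -1.22790261e-04]
 [ 9.45242593e-01  3.26368565e-01 -1.19859036e-05]
 [ 2.87452948e-05 -1.19978407e-04 -9.99999992e-01]] [-0.3589266   0.7650536  -0.16059054] cam [0.46229435 0.08509119 0.36347745]
t 2.7 shift mm (tool now) [-0.2 -0.2  0.9] rotvec [-0.01 -0.   -0.15]
```

View pics/w1.png

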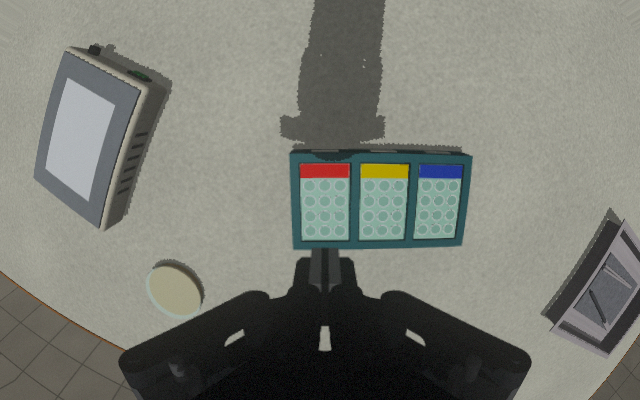

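The wrist view shows the red band at (325,171), the yellow band at (384,171) and the blue band at (440,171). The tray spans (291–471, 152–248), the shut fingertips are at (325,262) and the window is at (80,140).

Run:
```python
from h import *
c=pickle.load(open('w1.pkl','rb')); hsv=cv2.cvtColor(c['color'],cv2.COLOR_BGR2HSV);H,S,V=[hsv[...,i].astype(int) for i in range(3)]
sat=(S>150)&(V>70)
cen=[]
for nm,m,z in(('red',sat&((H<8)|(H>172)),.035),('yel',sat&(H>15)&(H<32),.035),('blue',sat&(H>108)&(H<130),.035),('win',(V>150)&(S<25),.064),('plate',(H>70)&(H<95)&(V>100)&(S>20)&(S<120),.035),('tray',(H>75)&(H<110)&(S>50),.036)):
    for k in blobs(m,150)[:3]:
        r=rect(c,k,z); print(nm,k.mean(0).round(0),r)
        if nm in('red','yel','blue'):cen.append(r[:2])
cen=np.array(cen)/1000;d=cen[2]-cen[0];print('band spacing',np.linalg.norm(d)/2,'ang',np.degrees(np.arctan2(d[1],d[0]))-90)
b=cen[0]; print('slide centre from band',b+.0375*tx[:2])
```

```text
red [[324. 171.]] (523.4, 105.4, 52.0, 14.4, -70.96)
yel [[384. 170.]] (501.3, 168.1, 52.6, 14.7, -69.97)
blue [[440. 171.]] (478.9, 230.2, 53.2, 13.9, -69.64)
win [[163. 151.]] (631.1, -175.2, 588.7, 511.3, -86.08)
win [[514. 188.]] (576.7, 507.5, 892.0, 573.1, 40.51)
plate [[324. 208.]] (565.7, 120.6, 72.8, 54.6, 19.61)
plate [[382. 208.]] (544.4, 182.8, 72.6, 54.2, 20.11)
plate [[436. 208.]] (521.9, 244.9, 73.4, 54.4, 19.0)
tray [[379. 196.]] (533.8, 179.9, 208.0, 116.5, -70.66)
band spacing 0.06624818865448322 ang 19.624735478782142
slide centre from band [0.55881411 0.1177325 ]
```

```bash
sed -i 's/ANG=19.2/ANG=19.5/' h.py
cat >> h.py <<'E'
C0=np.array([.5588,.1180,0])  # red slide/well centre at tray x=0
E
python3 - <<'E'
from h import *
from bench import bot
delta(bot,C0-.030*tx+[0,0,.045],Rt(ANG+90,0))
E
```

```text
t 2.7 shift mm (tool now) [ -0.7  -5.1 155.9] rotvec [-0.01 -0.   -0.45]
```

Call:
step_arm(
  targets=[
    {"tx": -0.7,"ty": -5,"tz": 15,"wx": 0,"wy": 0,"wz": -0.5},
    {"tx": 0,"ty": 0,"tz": 22,"wx": 0,"wy": 0,"wz": 0},
    {"tx": 0,"ty": 0,"tz": 25,"wx": 0,"wy": 0,"wz": 0},
    {"tx": 0,"ty": 0,"tz": 25,"wx": 0,"wy": 0,"wz": 0},
    {"tx": 0,"ty": 0,"tz": 25,"wx": 0,"wy": 0,"wz": 0},
    {"tx": 0,"ty": 0,"tz": 22,"wx": 0,"wy": 0,"wz": 0},
    {"tx": 0,"ty": 0,"tz": 14,"wx": 0,"wy": 0,"wz": 0},
    {"tx": 0,"ty": 0,"tz": 8,"wx": 0,"wy": 0,"wz": 0},
    {"tx": 0,"ty": 0,"tz": 0,"wx": 0,"wy": 0,"wz": 0},
    {"tx": 0,"ty": 0,"tz": 0,"wx": 0,"wy": 0,"wz": 0},
  ],
)

```text
clock: 3.7
position: [0.5315, 0.1082, 0.0458]
ee_rot: [[-0.336, 0.942, 0.001], [0.942, 0.336, 0.0], [-0.0, 0.001, -1.0]]
force: [0.3, 0.2, -0.4]
finger_gap: -0.0003
```

Call:
step_arm(
  targets=[
    {"tx": 0,"ty": 0,"tz": 2,"wx": 0,"wy": 0,"wz": 0},
    {"tx": 0,"ty": 0,"tz": 2,"wx": 0,"wy": 0,"wz": 0},
    {"tx": 0,"ty": 0,"tz": 2,"wx": 0,"wy": 0,"wz": 0},
    {"tx": 0,"ty": 0,"tz": 2,"wx": 0,"wy": 0,"wz": 0},
    {"tx": 0,"ty": 0,"tz": 2,"wx": 0,"wy": 0,"wz": 0},
    {"tx": 0,"ty": 0,"tz": 1,"wx": 0,"wy": 0,"wz": 0},
    {"tx": 0,"ty": 0,"tz": 1,"wx": 0,"wy": 0,"wz": 0},
    {"tx": 0,"ty": 0,"tz": 1,"wx": 0,"wy": 0,"wz": 0},
    {"tx": 0,"ty": 0,"tz": 1,"wx": 0,"wy": 0,"wz": 0},
    {"tx": 0,"ty": 0,"tz": 1,"wx": 0,"wy": 0,"wz": 0},
  ],
)

```text
clock: 4.7
position: [0.5308, 0.1081, 0.03]
ee_rot: [[-0.337, 0.942, 0.0], [0.942, 0.337, 0.0], [0.0, 0.0, -1.0]]
force: [-0.4, -0.4, 0.0]
finger_gap: -0.0002
```

Call:
step_arm(
  targets=[
    {"tx": 0,"ty": 0,"tz": 1,"wx": 0,"wy": 0,"wz": 0},
    {"tx": 0,"ty": 0,"tz": 1,"wx": 0,"wy": 0,"wz": 0},
    {"tx": 0,"ty": 0,"tz": 1,"wx": 0,"wy": 0,"wz": 0},
    {"tx": 0,"ty": 0,"tz": 0,"wx": 0,"wy": 0,"wz": 0},
  ],
)

```text
clock: 5.1
position: [0.5307, 0.1081, 0.0269]
ee_rot: [[-0.337, 0.942, -0.0], [0.942, 0.337, -0.0], [0.0, -0.0, -1.0]]
force: [-0.4, 0.2, -0.0]
finger_gap: -0.0003
```

Call:
step_arm(
  targets=[
    {"tx": 0,"ty": 0,"tz": 0.5,"wx": 0,"wy": 0,"wz": 0},
    {"tx": 0,"ty": 0,"tz": 0.5,"wx": 0,"wy": 0,"wz": 0},
    {"tx": 0,"ty": 0,"tz": 0,"wx": 0,"wy": 0,"wz": 0},
  ],
)

```text
clock: 5.4
position: [0.5307, 0.1081, 0.026]
ee_rot: [[-0.337, 0.942, 0.0], [0.942, 0.337, 0.0], [0.0, 0.0, -1.0]]
force: [0.4, 0.4, -0.2]
finger_gap: -0.0001
```

Call:
step_arm(
  targets=[
    {"tx": 0,"ty": 0,"tz": 0.5,"wx": 0,"wy": 0,"wz": 0},
    {"tx": 0,"ty": 0,"tz": 0.5,"wx": 0,"wy": 0,"wz": 0},
    {"tx": 0,"ty": 0,"tz": 0,"wx": 0,"wy": 0,"wz": 0},
  ],
)

```text
clock: 5.7
position: [0.5307, 0.1081, 0.0249]
ee_rot: [[-0.337, 0.942, -0.0], [0.942, 0.337, 0.0], [0.0, -0.0, -1.0]]
force: [-0.3, -0.4, 0.5]
finger_gap: 0.0
```

Call:
step_arm(
  targets=[
    {"tx": 0,"ty": 0,"tz": 0.5,"wx": 0,"wy": 0,"wz": 0},
    {"tx": 0,"ty": 0,"tz": 0.5,"wx": 0,"wy": 0,"wz": 0},
    {"tx": 0,"ty": 0,"tz": 0,"wx": 0,"wy": 0,"wz": 0},
  ],
)

```text
clock: 6.0
position: [0.5307, 0.1081, 0.0239]
ee_rot: [[-0.337, 0.942, -0.0], [0.942, 0.337, 0.0], [0.0, -0.0, -1.0]]
force: [-0.9, 0.9, -0.2]
finger_gap: -0.0
```

Run:
```python
from h import *
from bench import bot
for n in('wrist','side'):
    c=bot.read_camera(n);cv2.imwrite(f'pics/{n}2.png',c['color'])
w=cv2.imread('pics/wrist2.png')[60:330,200:560];s=cv2.resize(cv2.imread('pics/side2.png')[150:260,140:320],None,fx=2.4,fy=2.4)
h=max(w.shape[0],s.shape[0]);p=lambda a:cv2.copyMakeBorder(a,0,h-a.shape[0],0,0,cv2.BORDER_CONSTANT)
cv2.imwrite('pics/p2.png',np.hstack([p(w),p(s)]))
print(bot.observe()['force'],bot.observe()['position'])
```

```text
[-0.53543276 -0.00568198 -0.53199912] [0.53076813 0.10804428 0.02402724]
```

View pics/p2.png

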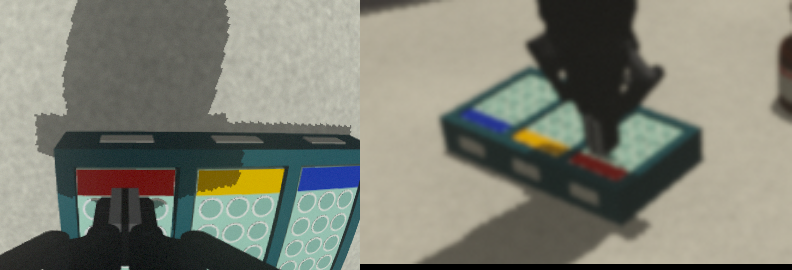

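Left (wrist): the shut fingertips at (125,200) stand just behind the red band (77–174, 170–194). Right (side): the gripper is over the red slide. I can't tell whether the slide has tipped, so I'll measure the band height.

```bash
python3 - <<'E'
from h import *
from bench import bot
c=dict(bot.read_camera('wrist'));c['fish']=1;pickle.dump(c,open('w2.pkl','wb'))
s=bot.read_camera('side')
def red(c):
    hsv=cv2.cvtColor(c['color'],cv2.COLOR_BGR2HSV);H,S,V=[hsv[...,i].astype(int) for i in range(3)]
    return blobs((S>140)&(V>50)&((H<8)|(H>172)),40)[0], blobs((S>150)&(V>50)&(H>15)&(H<32),40)[0]
k,y=red(c)
for z in(.012,.018,.024,.035):print(z,rect(c,k,z))
print('yel',rect(c,y,.035))
k2,_=red(s);
for z in(.012,.018,.024,.035):print('side',z,rect(s,k2,z))
# finger tips at current TCP projected
o=bot.observe();print(proj(c,o['position']),proj(s,o['position']), k[:,0].min(0),k[:,0].max(0))
E
python3 -c "
import cv2;a=cv2.imread('pics/side2.png')[190:250,190:290];cv2.imwrite('pics/s2c.png',cv2.resize(a,None,fx=7,fy=7,interpolation=2))"
```

```text
0.012 (532.6, 109.3, 60.2, 16.6, -70.36)
0.018 (530.0, 108.3, 58.1, 16.0, -70.36)
0.024 (527.5, 107.4, 56.0, 15.4, -70.36)
0.035 (522.8, 105.7, 52.2, 14.4, -70.36)
yel (501.3, 167.7, 53.0, 15.2, -70.72)
side 0.012 (538.1, 138.9, 54.1, 11.8, -70.48)
side 0.018 (534.3, 130.9, 53.4, 11.7, -70.48)
side 0.024 (530.5, 122.9, 52.8, 11.5, -70.48)
side 0.035 (523.5, 108.3, 51.6, 11.3, -70.48)
[[324.76755218 247.73196417]] [[242.06523416 222.02606748]] [277 230] [374 254]
```

View pics/s2c.png

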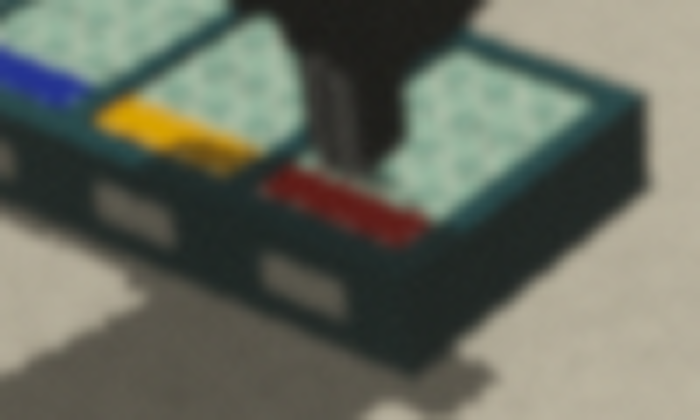

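The side view shows the red slide still level, with the band at z≈35. The fingertip end is at about (240,215), 7 px above where the TCP projects. So the real tips stand about 11 mm short of the TCP, and I'll keep going down in small steps.

Call:
step_arm(
  targets=[
    {"tx": 0,"ty": 0,"tz": 1,"wx": 0,"wy": 0,"wz": 0},
    {"tx": 0,"ty": 0,"tz": 1,"wx": 0,"wy": 0,"wz": 0},
    {"tx": 0,"ty": 0,"tz": 1,"wx": 0,"wy": 0,"wz": 0},
    {"tx": 0,"ty": 0,"tz": 0,"wx": 0,"wy": 0,"wz": 0},
  ],
)

```text
clock: 6.6
position: [0.5306, 0.108, 0.0208]
ee_rot: [[-0.337, 0.942, -0.0], [0.942, 0.337, -0.0], [0.0, -0.0, -1.0]]
force: [-0.8, 0.5, -1.1]
finger_gap: -0.0001
```

```bash
cat > chk.py <<'E'
from h import *
from bench import bot
c=dict(bot.read_camera('wrist'));c['fish']=1;s=bot.read_camera('side')
def red(c):
    hsv=cv2.cvtColor(c['color'],cv2.COLOR_BGR2HSV);H,S,V=[hsv[...,i].astype(int) for i in range(3)]
    return blobs((S>140)&(V>45)&((H<8)|(H>172)),20)
for n,a in(('w',c),('s',s)):
    k=red(a); print(n,len(k),[rect(a,q,.035) for q in k[:1]])
o=bot.observe();print(o['clock'],o['force'].round(2),o['position'])
E
python3 chk.py
```

```text
w 1 [(522.8, 105.8, 52.3, 15.2, -70.75)]
s 1 [(524.1, 108.6, 51.7, 12.8, -71.76)]
6.7 [0.3  0.08 0.18] [0.53071835 0.10805206 0.02097388]
```

Call:
step_arm(
  targets=[
    {"tx": 0,"ty": 0,"tz": 1,"wx": 0,"wy": 0,"wz": 0},
    {"tx": 0,"ty": 0,"tz": 1,"wx": 0,"wy": 0,"wz": 0},
    {"tx": 0,"ty": 0,"tz": 1,"wx": 0,"wy": 0,"wz": 0},
    {"tx": 0,"ty": 0,"tz": 0,"wx": 0,"wy": 0,"wz": 0},
  ],
)

```text
clock: 7.1
position: [0.5306, 0.108, 0.0178]
ee_rot: [[-0.337, 0.942, -0.0], [0.942, 0.337, -0.0], [0.0, -0.0, -1.0]]
force: [0.0, 0.1, -0.1]
finger_gap: -0.0002
```

```bash
python3 chk.py
```

```text
w 1 [(523.0, 105.6, 52.4, 14.6, -70.48)]
s 1 [(523.6, 107.9, 50.8, 11.3, -70.48)]
7.2 [ 0.06 -1.04 -0.76] [0.53068653 0.10806397 0.01798202]
```

Run:
```python
from h import *
from bench import bot
w=dict(bot.read_camera('wrist'));w['fish']=1;s=bot.read_camera('side')
p=bot.observe()['position'];print(proj(w,p),proj(s,p))
a=cv2.resize(w['color'][215:305,255:405],None,fx=2.6,fy=2.6,interpolation=2);b=cv2.resize(s['color'][190:246,192:288],None,fx=4.1,fy=4.1,interpolation=2)
h=max(a.shape[0],b.shape[0]);q=lambda a:cv2.copyMakeBorder(a,0,h-a.shape[0],0,0,cv2.BORDER_CONSTANT)
cv2.imwrite('pics/p3.png',np.hstack([q(a),q(b)]))
```

```text
[[324.70800599 247.71551533]] [[242.3346385  224.45713724]]
```

View pics/p3.png

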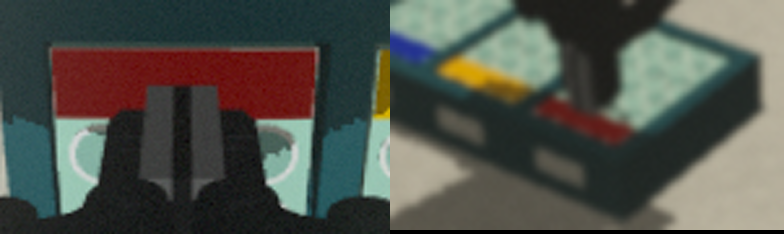

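The tip is at wrist (325,248) and side (241,216). The side view puts it about 20 mm above the stated TCP and still just above the slide, which remains level. I'll continue downward with checks.

Call:
step_arm(
  targets=[
    {"tx": 0,"ty": 0,"tz": 1,"wx": 0,"wy": 0,"wz": 0},
    {"tx": 0,"ty": 0,"tz": 1,"wx": 0,"wy": 0,"wz": 0},
    {"tx": 0,"ty": 0,"tz": 1,"wx": 0,"wy": 0,"wz": 0},
    {"tx": 0,"ty": 0,"tz": 0,"wx": 0,"wy": 0,"wz": 0},
  ],
)

```text
clock: 7.7
position: [0.5306, 0.108, 0.0148]
ee_rot: [[-0.337, 0.942, -0.0], [0.942, 0.337, -0.0], [0.0, -0.0, -1.0]]
force: [0.8, -0.2, 0.5]
finger_gap: 0.0
```

```bash
python3 chk.py
```

```text
w 1 [(522.8, 105.5, 52.2, 14.5, -70.36)]
s 1 [(523.3, 108.3, 51.7, 11.1, -71.76)]
7.8 [-0.18  0.08  0.83] [0.5307081  0.10802866 0.01497099]
```

Call:
step_arm(
  targets=[
    {"tx": 0,"ty": 0,"tz": 1,"wx": 0,"wy": 0,"wz": 0},
    {"tx": 0,"ty": 0,"tz": 1,"wx": 0,"wy": 0,"wz": 0},
    {"tx": 0,"ty": 0,"tz": 1,"wx": 0,"wy": 0,"wz": 0},
    {"tx": 0,"ty": 0,"tz": 0,"wx": 0,"wy": 0,"wz": 0},
  ],
)

```text
clock: 8.2
position: [0.5306, 0.108, 0.0118]
ee_rot: [[-0.337, 0.942, -0.0], [0.942, 0.337, -0.0], [0.0, -0.0, -1.0]]
force: [-0.1, -0.0, -0.3]
finger_gap: 0.0
```

```bash
python3 chk.py
```

```text
w 1 [(521.1, 105.1, 50.6, 14.6, -70.38)]
s 1 [(522.6, 105.1, 47.3, 9.2, -71.36)]
8.3 [-0.33  0.07  0.31] [0.53075023 0.10804701 0.0120051 ]
```

The slide has started to tip: the band sits about 4 mm lower. That puts the shut tips about 21 mm behind the reported TCP, so I expect the hard stop near TCP z of 2–5 mm.

Call:
step_arm(
  targets=[
    {"tx": 0,"ty": 0,"tz": 1,"wx": 0,"wy": 0,"wz": 0},
    {"tx": 0,"ty": 0,"tz": 1,"wx": 0,"wy": 0,"wz": 0},
    {"tx": 0,"ty": 0,"tz": 1,"wx": 0,"wy": 0,"wz": 0},
    {"tx": 0,"ty": 0,"tz": 1,"wx": 0,"wy": 0,"wz": 0},
    {"tx": 0,"ty": 0,"tz": 1,"wx": 0,"wy": 0,"wz": 0},
    {"tx": 0,"ty": 0,"tz": 0,"wx": 0,"wy": 0,"wz": 0},
  ],
)

```text
clock: 8.9
position: [0.5306, 0.108, 0.0068]
ee_rot: [[-0.337, 0.942, -0.0], [0.942, 0.337, -0.0], [0.0, -0.0, -1.0]]
force: [0.3, -0.1, 0.2]
finger_gap: -0.0002
```

Call:
step_arm(
  targets=[
    {"tx": 0,"ty": 0,"tz": 0.5,"wx": 0,"wy": 0,"wz": 0},
    {"tx": 0,"ty": 0,"tz": 0.5,"wx": 0,"wy": 0,"wz": 0},
    {"tx": 0,"ty": 0,"tz": 0,"wx": 0,"wy": 0,"wz": 0},
  ],
)

```text
clock: 9.2
position: [0.5307, 0.108, 0.006]
ee_rot: [[-0.337, 0.942, -0.0], [0.942, 0.337, 0.0], [0.0, -0.0, -1.0]]
force: [0.1, -0.6, -0.3]
finger_gap: 0.0001
```

```bash
python3 chk.py
```

```text
w 1 [(516.1, 103.2, 45.5, 3.7, -70.74)]
s 0 []
9.3 [ 0.36 -1.39  0.34] [0.53073167 0.1080525  0.00602924]
```

Call:
step_arm(
  targets=[
    {"tx": 0,"ty": 0,"tz": 0.5,"wx": 0,"wy": 0,"wz": 0},
    {"tx": 0,"ty": 0,"tz": 0.5,"wx": 0,"wy": 0,"wz": 0},
    {"tx": 0,"ty": 0,"tz": 0,"wx": 0,"wy": 0,"wz": 0},
  ],
)

```text
clock: 9.6
position: [0.5307, 0.108, 0.0049]
ee_rot: [[-0.337, 0.942, -0.0], [0.942, 0.337, 0.0], [0.0, -0.0, -1.0]]
force: [-0.1, 0.6, 0.1]
finger_gap: -0.0001
```

Call:
step_arm(
  targets=[
    {"tx": 0,"ty": 0,"tz": 0.5,"wx": 0,"wy": 0,"wz": 0},
    {"tx": 0,"ty": 0,"tz": 0,"wx": 0,"wy": 0,"wz": 0},
  ],
)

```text
clock: 9.8
position: [0.5307, 0.108, 0.0045]
ee_rot: [[-0.337, 0.942, -0.0], [0.942, 0.337, 0.0], [0.0, -0.0, -1.0]]
force: [-0.3, -1.3, -0.1]
finger_gap: -0.0
```

Call:
step_arm(
  targets=[
    {"tx": 0,"ty": 0,"tz": 0.5,"wx": 0,"wy": 0,"wz": 0},
    {"tx": 0,"ty": 0,"tz": 0,"wx": 0,"wy": 0,"wz": 0},
  ],
)

```text
clock: 10.0
position: [0.5307, 0.1081, 0.004]
ee_rot: [[-0.337, 0.942, -0.0], [0.942, 0.337, 0.0], [0.0, -0.0, -1.0]]
force: [-0.5, 0.5, 0.1]
finger_gap: 0.0002
```

Call:
step_arm(
  targets=[
    {"tx": 0,"ty": 0,"tz": 0.5,"wx": 0,"wy": 0,"wz": 0},
    {"tx": 0,"ty": 0,"tz": 0,"wx": 0,"wy": 0,"wz": 0},
  ],
)

```text
clock: 10.2
position: [0.5307, 0.1081, 0.0035]
ee_rot: [[-0.337, 0.942, -0.0], [0.942, 0.337, 0.0], [0.0, -0.0, -1.0]]
force: [-0.8, 0.3, -0.3]
finger_gap: -0.0
```

```bash
python3 chk.py
```

```text
w 1 [(515.8, 103.1, 44.7, 3.3, -70.36)]
s 0 []
10.3 [ 0.21  0.09 -0.14] [0.5307582  0.10808419 0.00353334]
```

Call:
step_arm(
  targets=[
    {"tx": 0,"ty": 0,"tz": 0.5,"wx": 0,"wy": 0,"wz": 0},
    {"tx": 0,"ty": 0,"tz": 0,"wx": 0,"wy": 0,"wz": 0},
  ],
)

```text
clock: 10.5
position: [0.5307, 0.1081, 0.003]
ee_rot: [[-0.337, 0.942, -0.0], [0.942, 0.337, 0.0], [0.0, -0.0, -1.0]]
force: [0.4, 0.2, 0.6]
finger_gap: -0.0001
```

```bash
python3 chk.py
python3 - <<'E'
from h import *
from bench import bot
w=dict(bot.read_camera('wrist'));s=bot.read_camera('side')
a=cv2.resize(w['color'][205:325,240:440],None,fx=2,fy=2,interpolation=2);b=cv2.resize(s['color'][180:246,192:288],None,fx=4.1,fy=4.1,interpolation=2)
h=max(a.shape[0],b.shape[0]);q=lambda a:cv2.copyMakeBorder(a,0,h-a.shape[0],0,0,cv2.BORDER_CONSTANT)
cv2.imwrite('pics/p4.png',np.hstack([q(a),q(b)]))
E
```

```text
w 1 [(516.0, 103.2, 45.5, 3.4, -71.21)]
s 0 []
10.6 [0.02 0.43 0.99] [0.53076047 0.10807614 0.00302851]
```

View pics/p4.png

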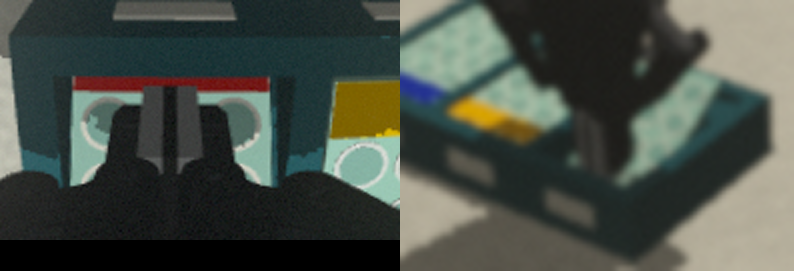

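The slide has tipped: the band is mostly below the end wall, and its far end is raised in the side view. I'll press slightly further until the stop.

Call:
step_arm(
  targets=[
    {"tx": 0,"ty": 0,"tz": 0.5,"wx": 0,"wy": 0,"wz": 0},
    {"tx": 0,"ty": 0,"tz": 0,"wx": 0,"wy": 0,"wz": 0},
  ],
)

```text
clock: 10.9
position: [0.5307, 0.1081, 0.0025]
ee_rot: [[-0.337, 0.942, -0.0], [0.942, 0.337, 0.0], [0.0, -0.0, -1.0]]
force: [0.2, -0.2, 0.0]
finger_gap: -0.0001
```

Call:
step_arm(
  targets=[
    {"tx": 0,"ty": 0,"tz": 0.5,"wx": 0,"wy": 0,"wz": 0},
    {"tx": 0,"ty": 0,"tz": 0,"wx": 0,"wy": 0,"wz": 0},
  ],
)

```text
clock: 11.1
position: [0.5308, 0.1081, 0.0023]
ee_rot: [[-0.337, 0.942, 0.0], [0.942, 0.337, 0.0], [0.0, 0.0, -1.0]]
force: [-2.0, 0.0, 3.3]
finger_gap: 0.0002
```

Call:
step_arm(
  targets=[
    {"tx": 0,"ty": 0,"tz": 0.5,"wx": 0,"wy": 0,"wz": 0},
    {"tx": 0,"ty": 0,"tz": 0,"wx": 0,"wy": 0,"wz": 0},
  ],
)

```text
clock: 11.3
position: [0.5309, 0.1081, 0.0022]
ee_rot: [[-0.337, 0.942, 0.0], [0.942, 0.337, 0.0], [0.0, 0.0, -1.0]]
force: [-3.0, -0.3, 6.3]
finger_gap: 0.0002
```

Hard stop reached (6 N). Retracting briskly and looking.

Call:
step_arm(
  targets=[
    {"tx": 0,"ty": 0,"tz": -40,"wx": 0,"wy": 0,"wz": 0},
    {"tx": 0,"ty": 0,"tz": -40,"wx": 0,"wy": 0,"wz": 0},
    {"tx": 0,"ty": -20,"tz": -40,"wx": 0,"wy": 0,"wz": 0},
    {"tx": 0,"ty": -30,"tz": -20,"wx": 0,"wy": 0,"wz": 0},
    {"tx": 0,"ty": -20,"tz": 0,"wx": 0,"wy": 0,"wz": 0},
    {"tx": 0,"ty": 0,"tz": 0,"wx": 0,"wy": 0,"wz": 0},
  ],
  grip=0.73,
)

```text
clock: 11.9
position: [0.4635, 0.0839, 0.1421]
ee_rot: [[-0.336, 0.942, 0.001], [0.942, 0.336, 0.002], [0.001, 0.001, -1.0]]
force: [-0.5, 0.7, 0.2]
finger_gap: 0.0621
```

Run:
```python
from h import *
from bench import bot
w=dict(bot.read_camera('wrist'));w['fish']=1;pickle.dump(w,open('w5.pkl','wb'));s=bot.read_camera('side');pickle.dump(s,open('s5.pkl','wb'))
t=bot.read_camera('top');pickle.dump(t,open('t5.pkl','wb'))
a=w['color'][80:340,180:480];b=cv2.resize(s['color'][170:250,160:290],None,fx=3.5,fy=3.5,interpolation=2)
h=max(a.shape[0],b.shape[0]);q=lambda a:cv2.copyMakeBorder(a,0,h-a.shape[0],0,0,cv2.BORDER_CONSTANT)
cv2.imwrite('pics/p5.png',np.hstack([q(a),q(b)]))
o=bot.observe();print(o['clock'],o['position'],o['finger_gap'],o['force'])
# predicted plain-end top corners after leaning (tray x,z mm, y +-27)
u=np.array([np.cos(np.radians(32)),np.sin(np.radians(32))]);n=np.array([-u[1],u[0]])
for s_ in(90,15):
  for yy in(-27,27):
    q2=np.array([-44.4,4.8])+s_*u+4*n; X=C0+tx*q2[0]/1e3+ty*yy/1e3+[0,0,q2[1]/1e3]
    print(s_,yy,'w',proj(w,X).round(1),'s',proj(s,X).round(1),'t',proj(t,X).round(1))
```

```text
12.05 [0.4653069  0.0848241  0.14126639] 0.06243356421575132 [-0.22703099 -0.17584031 -0.17714349]
90 -27 w [[298.2 325.8]] s [[269.8 199.5]] t [[281.1 220.9]]
90 27 w [[351.  325.8]] s [[249.5 192.2]] t [[260.3 228.3]]
15 -27 w [[298.7 254. ]] s [[251.4 230.4]] t [[290.7 244.9]]
15 27 w [[350.6 254.1]] s [[231.1 222.1]] t [[270.6 252.2]]
```

View pics/p5.png

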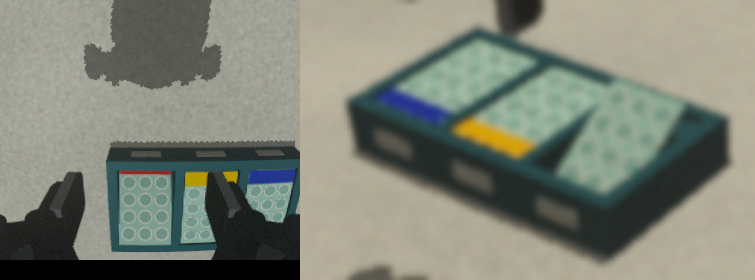

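The slide leans as expected, with raised corners at side (271,199) and (249,192) against predictions of (270,199.5) and (249.5,192). Its side edges at wrist x of 299 and 351 match too. The fingertips' inner edges at wrist (264,253) and (385,253) let me calibrate the tip depth.

```bash
python3 - <<'E'
from h import *
from bench import bot
w=pickle.load(open('w5.pkl','rb'));o=bot.observe();R0=np.array(o['ee_rot']);p=np.array(o['position'])
O,d=ray(w,np.array([[264,253],[385,253],[262,257],[387,257]],float))
D=d@R0;Ot=R0.T@(O-p)
print('cam in tool mm',Ot*1e3)
g=o['finger_gap']/2*1e3
for i in range(0,4,2):
    for j,s in((i,-1),(i+1,1)):
        pass
    # separation of the two rays in tool x must be the gap: scale l
    l=2*g/abs(D[i+1,0]-D[i,0])
    print((Ot*1e3+l*D[i]).round(1),(Ot*1e3+l*D[i+1]).round(1))
E
python3 -c "
import cv2;a=cv2.imread('pics/p5.png')
import pickle
w=pickle.load(open('w5.pkl','rb'))['color']
cv2.imwrite('pics/p6.png',cv2.resize(w[235:315,230:420],None,fx=4,fy=4,interpolation=2))"
```

```text
cam in tool mm [  -0.43990774  -79.22562981 -163.40375915]
[-31.6  -8.5 -21.6] [ 30.8  -8.5 -21.7]
[-31.6  -9.  -27.1] [ 30.8  -8.9 -27.1]
```

View pics/p6.png

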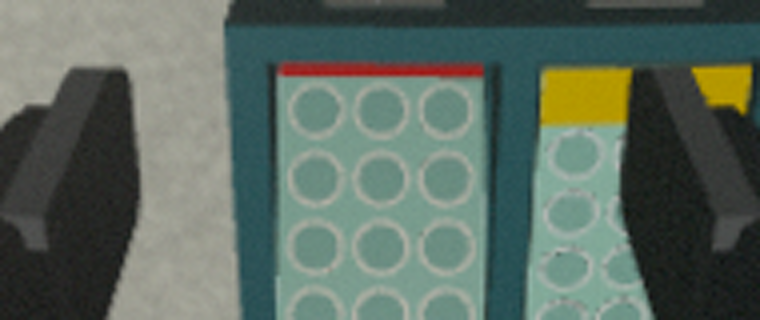

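Fingertip inner corners: the near ones are at wrist (262,252) and (388,252), the far ones at about (265,283) and (385,283).

Run:
```python
from h import *
from bench import bot
w=pickle.load(open('w5.pkl','rb'));o=bot.observe();R0=np.array(o['ee_rot']);p=np.array(o['position'])
O,d=ray(w,np.array([[262,252],[388.3,252],[265,282.5],[385,282.5]],float));D=d@R0;Ot=R0.T@(O-p)*1e3
g=o['finger_gap']*1e3
for i in(0,2):
    l=g/abs(D[i+1,0]-D[i,0]); print((Ot+l*D[i]).round(1),(Ot+l*D[i+1]).round(1))
for z in(-22,-25,-28):
  for i in(0,2): l=(z-Ot[2])/D[i:i+2,2]; print(z,(Ot+l[:,None]*D[i:i+2]).round(1).tolist())
```

```text
[-31.3 -12.  -27.5] [ 31.1 -12.  -27.6]
[-31.4   6.1 -27. ] [ 31.1   6.1 -27.1]
-22 [[-32.5, -9.3, -22.0], [32.4, -9.2, -22.0]]
-22 [[-32.5, 9.2, -22.0], [32.2, 9.3, -22.0]]
-25 [[-31.9, -10.8, -25.0], [31.8, -10.6, -25.0]]
-25 [[-31.8, 7.3, -25.0], [31.5, 7.5, -25.0]]
-28 [[-31.2, -12.3, -28.0], [31.1, -12.1, -28.0]]
-28 [[-31.1, 5.4, -28.0], [30.8, 5.6, -28.0]]
```

Everything fits tips about 21 mm behind the TCP when shut, and about 24.7 mm behind at a 54 mm gap. Now the pre-grasp pose, square to the leaning slide.

```bash
cat >> h.py <<'E'
def grasp(back=0.,s=82,short=1.2,off=24.7):
    u=np.array([np.cos(np.radians(32)),np.sin(np.radians(32))]);n=np.array([-u[1],u[0]])
    q=(np.array([-44.4,4.8])+s*u+(short-off+back)*n)/1e3
    return C0+tx*q[0]+[0,0,q[1]]
E
python3 - <<'E'
from h import *
from bench import bot
R=Rt(ANG+90,32);print(grasp(),grasp(70))
delta(bot,grasp(70),R);print(bot.observe()['joint_positions'])
E
```

```text
[0.59423677 0.13054882 0.02832425] [0.55927009 0.11816647 0.08768762]
t 12.05 shift mm (tool now) [-0.3 99.7 53.6] rotvec [-31.97  -0.05   0.19]
[-34.94725387  -1.10496352  21.30115395 113.32357878   0.43063755
  67.67984358  95.88158301]
```

Call:
step_arm(
  targets=[
    {"tx": 0,"ty": 20,"tz": 0,"wx": 0,"wy": 0,"wz": 0.2},
    {"tx": 0,"ty": 30,"tz": 0,"wx": 0,"wy": 0,"wz": 0},
    {"tx": 0,"ty": 30,"tz": 0,"wx": 0,"wy": 0,"wz": 0},
    {"tx": 0,"ty": 20,"tz": 0,"wx": 0,"wy": 0,"wz": 0},
    {"tx": 0,"ty": 0,"tz": 0,"wx": -7,"wy": 0,"wz": 0},
    {"tx": 0,"ty": 0,"tz": 0,"wx": -7,"wy": 0,"wz": 0},
    {"tx": 0,"ty": 0,"tz": 0,"wx": -7,"wy": 0,"wz": 0},
    {"tx": 0,"ty": 0,"tz": 0,"wx": -7,"wy": 0,"wz": 0},
    {"tx": 0,"ty": 0,"tz": 0,"wx": -4,"wy": 0,"wz": 0},
    {"tx": 0,"ty": 0,"tz": 0,"wx": 0,"wy": 0,"wz": 0},
  ],
  grip=0.76,
)

```text
clock: 13.05
position: [0.5565, 0.1172, 0.1387]
ee_rot: [[-0.333, 0.802, 0.496], [0.943, 0.283, 0.176], [0.001, 0.526, -0.85]]
force: [-0.3, -0.2, 0.5]
finger_gap: 0.0651
```

Run:
```python
from h import *
from bench import bot
delta(bot,grasp(70),Rt(ANG+90,32));o=bot.observe();print(o['position'],o['joint_positions'],o['finger_gap'])
```

```text
t 13.05 shift mm (tool now) [ -0.  -24.3  44.9] rotvec [-0.24 -0.02 -0.05]
[0.55649567 0.11717963 0.13865056] [-34.55996824 -11.56184908  20.85900681 129.3276763    1.24793687
  29.8956883   95.62032135] 0.06507633347795982
```

Call:
step_arm(
  targets=[
    {"tx": 0,"ty": -8,"tz": 15,"wx": 0,"wy": 0,"wz": 0},
    {"tx": 0,"ty": -8,"tz": 15,"wx": 0,"wy": 0,"wz": 0},
    {"tx": 0,"ty": -8,"tz": 15,"wx": -0.2,"wy": 0,"wz": 0},
    {"tx": 0,"ty": 0,"tz": 15,"wx": 0,"wy": 0,"wz": 0},
    {"tx": 0,"ty": 0,"tz": 15,"wx": 0,"wy": 0,"wz": 0},
    {"tx": 0,"ty": 0,"tz": 10,"wx": 0,"wy": 0,"wz": 0},
    {"tx": 0,"ty": 0,"tz": 0,"wx": 0,"wy": 0,"wz": 0},
    {"tx": 0,"ty": 0,"tz": 0,"wx": 0,"wy": 0,"wz": 0},
  ],
)

```text
clock: 13.85
position: [0.5834, 0.1264, 0.0568]
ee_rot: [[-0.334, 0.798, 0.502], [0.943, 0.283, 0.177], [-0.001, 0.532, -0.847]]
force: [-0.2, -0.1, -1.2]
finger_gap: 0.0649
```

Run:
```python
from h import *
from bench import bot
delta(bot,grasp(0),Rt(ANG+90,32));o=bot.observe();print(o['position'],o['joint_positions'],o['finger_gap'])
w=dict(bot.read_camera('wrist'));w['fish']=1;pickle.dump(w,open('w7.pkl','wb'));s=bot.read_camera('side');pickle.dump(s,open('s7.pkl','wb'))
# slide's predicted top-face corners at the raised end, and where fingers' tips are believed to be
u=np.array([np.cos(np.radians(32)),np.sin(np.radians(32))]);n=np.array([-u[1],u[0]])
for yy in(-27,27):
    q=(np.array([-44.4,4.8])+90*u+4*n)/1e3;X=C0+tx*q[0]+ty*yy/1e3+[0,0,q[1]];print('w',proj(w,X)[0].round(1),'s',proj(s,X)[0].round(1))
a=cv2.resize(w['color'][150:380,180:470],None,fx=1.3,fy=1.3);b=cv2.resize(s['color'][160:245,190:300],None,fx=3.6,fy=3.6,interpolation=2)
h=max(a.shape[0],b.shape[0]);q=lambda a:cv2.copyMakeBorder(a,0,h-a.shape[0],0,0,cv2.BORDER_CONSTANT)
cv2.imwrite('pics/p7.png',np.hstack([q(a),q(b)]))
```

```text
t 13.85 shift mm (tool now) [ 0.3 -5.3 30.2] rotvec [0.14 0.05 0.03]
[0.58343043 0.12640191 0.05676005] [-38.34615772   0.36486827  26.239339   130.83057564 -13.57173575
  17.36369441 109.19054363] 0.06494007106443667
w [280.  250.1] s [269.8 199.5]
w [370.5 250.1] s [249.5 192.2]
```

View pics/p7.png

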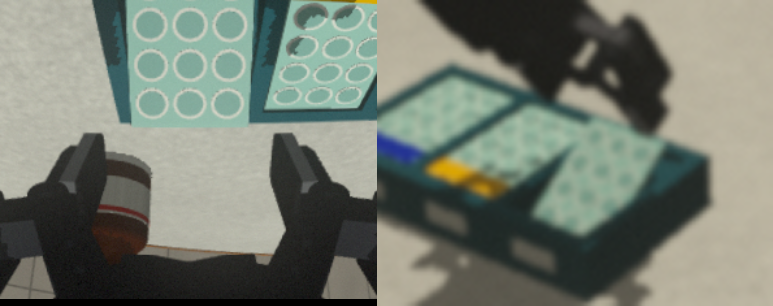

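The wrist view shows the slide's raised end at (281,249)–(371,245) against predicted (280,250)–(370.5,250). The tips at (260,254) and (388,254) straddle it evenly, and the side view agrees. I'll go down the rest in two stages.

Call:
step_arm(
  targets=[
    {"tx": 0,"ty": -2,"tz": 5,"wx": 0,"wy": 0,"wz": 0},
    {"tx": 0,"ty": -2,"tz": 5,"wx": 0,"wy": 0,"wz": 0},
    {"tx": 0,"ty": -1,"tz": 5,"wx": 0,"wy": 0,"wz": 0},
    {"tx": 0,"ty": 0,"tz": 5,"wx": 0,"wy": 0,"wz": 0},
    {"tx": 0,"ty": 0,"tz": 0,"wx": 0,"wy": 0,"wz": 0},
    {"tx": 0,"ty": 0,"tz": 0,"wx": 0,"wy": 0,"wz": 0},
  ],
)

```text
clock: 14.55
position: [0.5889, 0.1284, 0.0379]
ee_rot: [[-0.333, 0.797, 0.503], [0.943, 0.282, 0.178], [0.0, 0.534, -0.846]]
force: [0.1, 0.2, -0.5]
finger_gap: 0.0648
```

Run:
```python
from h import *
from bench import bot
delta(bot,grasp(0),Rt(ANG+90,32));o=bot.observe();print(o['position'],o['joint_positions'],o['force'])
```

```text
t 14.55 shift mm (tool now) [ 0.3 -0.2 11.2] rotvec [ 0.25  0.   -0.03]
[0.58886437 0.12836901 0.03788722] [-37.54383135   3.44834497  25.77195036 130.89932643 -21.31978609
  14.8892247  116.3524321 ] [ 0.06024189  0.1841333  -0.45943866]
```

Call:
step_arm(
  targets=[
    {"tx": 0.3,"ty": 0,"tz": 4,"wx": 0.2,"wy": 0,"wz": 0},
    {"tx": 0,"ty": 0,"tz": 4,"wx": 0,"wy": 0,"wz": 0},
    {"tx": 0,"ty": 0,"tz": 3,"wx": 0,"wy": 0,"wz": 0},
    {"tx": 0,"ty": 0,"tz": 0,"wx": 0,"wy": 0,"wz": 0},
    {"tx": 0,"ty": 0,"tz": 0,"wx": 0,"wy": 0,"wz": 0},
  ],
)

```text
clock: 15.05
position: [0.5938, 0.1304, 0.0276]
ee_rot: [[-0.333, 0.8, 0.499], [0.943, 0.283, 0.176], [-0.0, 0.53, -0.848]]
force: [0.3, 0.2, -0.1]
finger_gap: 0.0647
```

Run:
```python
from h import *
from bench import bot
delta(bot,grasp(0),Rt(ANG+90,32));o=bot.observe();print(o['joint_positions'][5],o['force'],o['finger_gap'])
```

```text
t 15.05 shift mm (tool now) [ 0.   0.7 -0.4] rotvec [-0.02  0.02 -0.02]
14.139266141069006 [ 0.258686    0.18156995 -0.1049488 ] 0.06468010870816368
```

Closing gently.

Call:
step_arm(
  targets=[
    {"tx": 0,"ty": 0.5,"tz": -0.3,"wx": 0,"wy": 0,"wz": 0},
    {"tx": 0,"ty": 0,"tz": 0,"wx": 0,"wy": 0,"wz": 0},
    {"tx": 0,"ty": 0,"tz": 0,"wx": 0,"wy": 0,"wz": 0},
    {"tx": 0,"ty": 0,"tz": 0,"wx": 0,"wy": 0,"wz": 0},
    {"tx": 0,"ty": 0,"tz": 0,"wx": 0,"wy": 0,"wz": 0},
  ],
  grip=0.5,
  squeeze=25,
)

```text
clock: 15.55
position: [0.5942, 0.1306, 0.0285]
ee_rot: [[-0.333, 0.799, 0.5], [0.943, 0.283, 0.177], [0.0, 0.53, -0.848]]
force: [-0.5, 0.1, -0.7]
finger_gap: 0.0523
```

Run:
```python
from h import *
from bench import bot
o=bot.observe();print(o['clock'],o['force'],o['finger_gap'],o['position'],o['ee_rot'][:,2])
w=dict(bot.read_camera('wrist'));w['fish']=1;pickle.dump(w,open('w8.pkl','wb'))
```

```text
15.55 [-0.45203948  0.12916026 -0.73938078] 0.05226397860656242 [0.59421852 0.13062582 0.02850357] [ 0.49974965  0.1768191  -0.84793   ]
```

Call:
step_arm(
  targets=[
    {"tx": 0,"ty": 0,"tz": 0,"wx": 0,"wy": 0,"wz": 0},
    {"tx": 0,"ty": 0,"tz": 0,"wx": 0,"wy": 0,"wz": 0},
  ],
)

```text
clock: 15.8
position: [0.5942, 0.1306, 0.0285]
ee_rot: [[-0.333, 0.799, 0.5], [0.943, 0.283, 0.177], [0.0, 0.53, -0.848]]
force: [-0.2, -0.0, 0.4]
finger_gap: 0.0521
```

Call:
step_arm(
  targets=[
    {"tx": 0,"ty": 1,"tz": -1,"wx": 0,"wy": 0,"wz": 0},
    {"tx": 0,"ty": 2,"tz": -2,"wx": 0,"wy": 0,"wz": 0},
    {"tx": 0,"ty": 3,"tz": -3,"wx": 0,"wy": 0,"wz": 0},
    {"tx": 0,"ty": 3,"tz": -3,"wx": 0,"wy": 0,"wz": 0},
    {"tx": 0,"ty": 0,"tz": 0,"wx": 0,"wy": 0,"wz": 0},
  ],
)

```text
clock: 16.3
position: [0.5978, 0.1319, 0.042]
ee_rot: [[-0.334, 0.798, 0.501], [0.943, 0.283, 0.177], [-0.0, 0.532, -0.847]]
force: [-0.5, -0.2, -0.2]
finger_gap: 0.0525
```

```bash
cat > grip.py <<'E'
import sys
from h import *
from bench import bot
w=dict(bot.read_camera('wrist'));w['fish']=1;s=bot.read_camera('side');pickle.dump((w,s),open(sys.argv[1]+'.pkl','wb'))
o=bot.observe();print(o['clock'],o['force'].round(2),o['finger_gap'],o['position'],o['joint_positions'].round(1))
R0=np.array(o['ee_rot']);p=np.array(o['position'])
hsv=cv2.cvtColor(w['color'],cv2.COLOR_BGR2HSV);H,S,V=[hsv[...,i].astype(int) for i in range(3)]
k=blobs((S>140)&(V>45)&((H<8)|(H>172)),20)
for q in k[:1]:
    # red band seen, cast onto slide's top face: plane tool z=zt (tool frame)
    O,d=ray(w,q[:,0].astype(float));D=d@R0;Ot=R0.T@(O-p)*1e3
    for zt in(-23.5,-25.5,-27.5,-29.5):
        P=Ot+D*((zt-Ot[2])/D[:,2])[:,None]
        print('band at tool z',zt,cv2.minAreaRect(P[:,:2].astype(np.float32)))
E
python3 grip.py g1
```

```text
16.4 [-0.14 -0.03 -0.24] 0.052382285663752685 [0.59702833 0.13180611 0.04113164] [-38.    4.2  26.1 129.5 -21.   15.8 115.7]
band at tool z -23.5 ((0.16984176635742188, -71.97069549560547), (11.728025436401367, 53.82243347167969), 89.99505615234375)
band at tool z -25.5 ((0.16500473022460938, -72.04061889648438), (11.560254096984863, 53.052486419677734), 89.99507904052734)
band at tool z -27.5 ((0.1601696014404297, -72.11053466796875), (11.392483711242676, 52.28253936767578), 89.99507141113281)
band at tool z -29.5 ((0.1553325653076172, -72.18045043945312), (11.224709510803223, 51.51258850097656), 89.99507904052734)
```

Held square (band at tool x≈0, angle 90°). Lifting.

Call:
step_arm(
  targets=[
    {"tx": 0,"ty": 3,"tz": -4,"wx": 0,"wy": 0,"wz": 0},
    {"tx": 0,"ty": 5,"tz": -7,"wx": 0,"wy": 0,"wz": 0},
    {"tx": 0,"ty": 6,"tz": -10,"wx": 0,"wy": 0,"wz": 0},
    {"tx": 0,"ty": 8,"tz": -13,"wx": 0,"wy": 0,"wz": 0},
    {"tx": 0,"ty": 8,"tz": -13,"wx": 0,"wy": 0,"wz": 0},
    {"tx": 0,"ty": 8,"tz": -13,"wx": 0,"wy": 0,"wz": 0},
    {"tx": 0,"ty": 8,"tz": -13,"wx": 0,"wy": 0,"wz": 0},
    {"tx": 0,"ty": 8,"tz": -13,"wx": 0,"wy": 0,"wz": 0},
    {"tx": 0,"ty": 4,"tz": -7,"wx": 0,"wy": 0,"wz": 0},
    {"tx": 0,"ty": 0,"tz": 0,"wx": 0,"wy": 0,"wz": 0},
  ],
)

```text
clock: 17.4
position: [0.5976, 0.1317, 0.1521]
ee_rot: [[-0.333, 0.798, 0.502], [0.943, 0.282, 0.178], [0.0, 0.532, -0.847]]
force: [0.2, 0.4, -0.6]
finger_gap: 0.0525
```

Call:
step_arm(
  targets=[
    {"tx": 0,"ty": 0,"tz": 0,"wx": 2,"wy": 0,"wz": 0},
    {"tx": 0,"ty": 0,"tz": 0,"wx": 4,"wy": 0,"wz": 0},
    {"tx": 0,"ty": 0,"tz": 0,"wx": 5,"wy": 0,"wz": 0},
    {"tx": 0,"ty": 0,"tz": 0,"wx": 5,"wy": 0,"wz": 0},
    {"tx": 0,"ty": 0,"tz": 0,"wx": 5,"wy": 0,"wz": 0},
    {"tx": 0,"ty": 0,"tz": 0,"wx": 5,"wy": 0,"wz": 0},
    {"tx": 0,"ty": 0,"tz": 0,"wx": 4,"wy": 0,"wz": 0},
    {"tx": 0,"ty": 0,"tz": 0,"wx": 2,"wy": 0,"wz": 0},
    {"tx": 0,"ty": 0,"tz": 0,"wx": 0,"wy": 0,"wz": 0},
  ],
)

```text
clock: 18.3
position: [0.5972, 0.1319, 0.1486]
ee_rot: [[-0.334, 0.943, -0.002], [0.943, 0.334, -0.002], [-0.001, -0.002, -1.0]]
force: [0.6, 0.2, -0.7]
finger_gap: 0.0523
```

```bash
python3 grip.py g2
python3 - <<'E'
from h import *
from bench import bot
t=bot.read_camera('top');s=bot.read_camera('side')
for n,c in(('t',t),('s',s)):
    hsv=cv2.cvtColor(c['color'],cv2.COLOR_BGR2HSV);H,S,V=[hsv[...,i].astype(int) for i in range(3)]
    for k in blobs((V>150)&(S<25),200)[:2]:print(n,rect(c,k,.064))
print(bot.observe()['ee_rot'])
E
```

```text
18.4 [-0.05 -0.59 -1.04] 0.05219628086230348 [0.59634396 0.13120244 0.14918715] [-37.8  16.7  27.6  94.5  -8.   70.9 100.9]
band at tool z -23.5 ((0.6207695007324219, -73.2064437866211), (53.08562469482422, 15.19258975982666), 0.08076919615268707)
band at tool z -25.5 ((0.6172981262207031, -73.24529266357422), (52.31937789916992, 14.973298072814941), 0.08077318966388702)
band at tool z -27.5 ((0.6138153076171875, -73.28414916992188), (51.55311965942383, 14.754005432128906), 0.08075863122940063)
band at tool z -29.5 ((0.6103534698486328, -73.322998046875), (50.78688430786133, 14.534716606140137), 0.0807625949382782)
t (572.9, -204.4, 128.4, 93.0, -11.08)
t (794.0, -33.0, 146.0, 95.5, 46.01)
s (573.5, -202.8, 131.8, 97.3, -11.01)
[[-3.33148133e-01  9.42874434e-01 -3.51760555e-04]
 [ 9.42874471e-01  3.33148191e-01  1.19924529e-04]
 [ 2.30262165e-04 -2.91713414e-04 -9.99999931e-01]]
```

```bash
cat > tgt.py <<'E'
import sys
from h import *
from bench import bot
a=np.radians(-11.04);R=Rt(78.96,0);W=np.array([.5733,-.2035,0])
delta(bot,W-R@np.array([.0005,-.036,0])+[0,0,float(sys.argv[1])],R)
E
python3 tgt.py .149
```

```text
t 18.5 shift mm (tool now) [-326.6 -102.3    0.9] rotvec [-2.00e-02 -1.00e-02  3.05e+01]
```

Call:
step_arm(
  targets=[
    {"tx": -7,"ty": -2,"tz": 0,"wx": 0,"wy": 0,"wz": 0},
    {"tx": -15,"ty": -5,"tz": 0,"wx": 0,"wy": 0,"wz": 0},
    {"tx": -24,"ty": -7,"tz": 0,"wx": 0,"wy": 0,"wz": 0},
    {"tx": -30,"ty": -9,"tz": 0,"wx": 0,"wy": 0,"wz": 0},
    {"tx": -30,"ty": -10,"tz": 0,"wx": 0,"wy": 0,"wz": 0},
    {"tx": -30,"ty": -10,"tz": 0,"wx": 0,"wy": 0,"wz": 0},
    {"tx": -30,"ty": -10,"tz": 0,"wx": 0,"wy": 0,"wz": 0},
    {"tx": -30,"ty": -10,"tz": 0,"wx": 0,"wy": 0,"wz": 0},
    {"tx": -30,"ty": -10,"tz": 0,"wx": 0,"wy": 0,"wz": 0},
    {"tx": -30,"ty": -9,"tz": 0,"wx": 0,"wy": 0,"wz": 0},
  ],
)

```text
clock: 19.5
position: [0.6039, -0.1403, 0.1509]
ee_rot: [[-0.332, 0.943, 0.001], [0.943, 0.332, -0.0], [-0.0, 0.001, -1.0]]
force: [0.8, 0.7, -0.3]
finger_gap: 0.0526
```

Call:
step_arm(
  targets=[
    {"tx": -30,"ty": -9,"tz": 0,"wx": 0,"wy": 0,"wz": 0},
    {"tx": -22,"ty": -6,"tz": 0,"wx": 0,"wy": 0,"wz": 0},
    {"tx": -13,"ty": -4,"tz": 0,"wx": 0,"wy": 0,"wz": 0},
    {"tx": -5,"ty": -1,"tz": 0,"wx": 0,"wy": 0,"wz": 2},
    {"tx": 0,"ty": 0,"tz": 0,"wx": 0,"wy": 0,"wz": 5},
    {"tx": 0,"ty": 0,"tz": 0,"wx": 0,"wy": 0,"wz": 6},
    {"tx": 0,"ty": 0,"tz": 0,"wx": 0,"wy": 0,"wz": 6},
    {"tx": 0,"ty": 0,"tz": 0,"wx": 0,"wy": 0,"wz": 6},
    {"tx": 0,"ty": 0,"tz": 0,"wx": 0,"wy": 0,"wz": 4},
    {"tx": 0,"ty": 0,"tz": 0,"wx": 0,"wy": 0,"wz": 1.5},
  ],
)

```text
clock: 20.5
position: [0.6096, -0.2083, 0.1504]
ee_rot: [[0.192, 0.981, 0.0], [0.981, -0.192, 0.001], [0.001, -0.0, -1.0]]
force: [0.7, -0.0, 0.3]
finger_gap: 0.0524
```

Call:
step_arm(
  targets=[
    {"tx": 0,"ty": 0,"tz": 0,"wx": 0,"wy": 0,"wz": 0},
    {"tx": 0,"ty": 0,"tz": 0,"wx": 0,"wy": 0,"wz": 0},
  ],
)

```text
clock: 20.7
position: [0.6095, -0.2092, 0.1504]
ee_rot: [[0.19, 0.982, 0.0], [0.982, -0.19, 0.0], [0.0, 0.0, -1.0]]
force: [0.2, 1.1, -0.5]
finger_gap: 0.0524
```

```bash
python3 tgt.py .056; python3 grip.py g3
python3 - <<'E'
from h import *
from bench import bot
w,s=pickle.load(open('g3.pkl','rb'))
for n,c in(('w',w),('s',s),('t',bot.read_camera('top'))):
    hsv=cv2.cvtColor(c['color'],cv2.COLOR_BGR2HSV);H,S,V=[hsv[...,i].astype(int) for i in range(3)]
    for k in blobs((S>140)&(V>45)&((H<8)|(H>172)),20)[:1]:
      for z in(.165,.177):print(n,z,rect(c,k,z))
    for k in blobs((V>150)&(S<25),200)[:2]:print(n,'win',rect(c,k,.064))
E
```

```text
t 20.7 shift mm (tool now) [-1.9 -0.6 94.4] rotvec [ 0.   -0.03  0.11]
20.8 [ 0.32 -0.47 -0.37] 0.05271548959998977 [ 0.60939592 -0.20955966  0.15043888] [-15.5  23.3  41.7  89.8 -16.   73.  107.6]
band at tool z -23.5 ((0.2277812957763672, -74.12227630615234), (53.01053237915039, 15.201873779296875), 0.034577883780002594)
band at tool z -25.5 ((0.2243499755859375, -74.1637954711914), (52.24819564819336, 14.983259201049805), 0.03457000106573105)
band at tool z -27.5 ((0.220916748046875, -74.20530700683594), (51.48585510253906, 14.76463508605957), 0.0345618836581707)
band at tool z -29.5 ((0.2174816131591797, -74.24681854248047), (50.723506927490234, 14.546014785766602), 0.03457111865282059)
w 0.165 (536.9, -195.3, 56.4, 16.2, 78.99)
w 0.177 (536.6, -195.2, 51.8, 14.9, 78.99)
w win (650.4, -570.8, 752.5, 457.0, -33.58)
w win (665.7, 59.4, 468.5, 413.1, 4.51)
s 0.165 (549.2, -182.3, 49.8, 12.2, 78.47)
s 0.177 (537.7, -194.2, 48.1, 11.7, 78.47)
s win (573.9, -202.7, 133.0, 97.8, -11.01)
t 0.165 (538.6, -190.6, 32.8, 10.5, 78.49)
t 0.177 (538.9, -188.4, 32.4, 10.3, 78.49)
t win (733.2, 145.4, 682.3, 352.7, 85.96)
t win (471.4, -10.9, 214.5, 144.8, -17.27)
```

Band height (≈177 mm in two views) confirms the slide is level and that its underside is about 23.5 mm above the TCP. Descending.

Call:
step_arm(
  targets=[
    {"tx": -2,"ty": -0.6,"tz": 5,"wx": 0,"wy": 0,"wz": 0.1},
    {"tx": 0,"ty": 0,"tz": 10,"wx": 0,"wy": 0,"wz": 0},
    {"tx": 0,"ty": 0,"tz": 15,"wx": 0,"wy": 0,"wz": 0},
    {"tx": 0,"ty": 0,"tz": 18,"wx": 0,"wy": 0,"wz": 0},
    {"tx": 0,"ty": 0,"tz": 18,"wx": 0,"wy": 0,"wz": 0},
    {"tx": 0,"ty": 0,"tz": 14,"wx": 0,"wy": 0,"wz": 0},
    {"tx": 0,"ty": 0,"tz": 9,"wx": 0,"wy": 0,"wz": 0},
    {"tx": 0,"ty": 0,"tz": 5,"wx": 0,"wy": 0,"wz": 0},
    {"tx": 0,"ty": 0,"tz": 0,"wx": 0,"wy": 0,"wz": 0},
    {"tx": 0,"ty": 0,"tz": 0,"wx": 0,"wy": 0,"wz": 0},
  ],
)

```text
clock: 21.85
position: [0.6089, -0.2119, 0.057]
ee_rot: [[0.193, 0.981, 0.001], [0.981, -0.193, -0.0], [-0.0, 0.001, -1.0]]
force: [-0.1, -1.2, -0.1]
finger_gap: 0.0528
```

```bash
python3 tgt.py .0435; python3 grip.py g4
```

```text
t 21.85 shift mm (tool now) [ 0.9 -0.5 13.5] rotvec [ 0.06  0.   -0.08]
21.95 [ 0.68 -0.44 -0.71] 0.05232616954569173 [ 0.60902136 -0.21188215  0.05729383] [-13.7  28.3  39.6  95.  -19.7  63.8 110.2]
band at tool z -23.5 ((-0.13631057739257812, -74.14739990234375), (52.8685188293457, 15.142376899719238), 0.49297675490379333)
band at tool z -25.5 ((-0.1388072967529297, -74.18959045410156), (52.10685348510742, 14.924225807189941), 0.4929799735546112)
band at tool z -27.5 ((-0.14130210876464844, -74.23177337646484), (51.34519577026367, 14.70606803894043), 0.49297454953193665)
band at tool z -29.5 ((-0.14379310607910156, -74.2739486694336), (50.58354568481445, 14.487921714782715), 0.4929778277873993)
```

Call:
step_arm(
  targets=[
    {"tx": 0.5,"ty": 0,"tz": 3,"wx": 0,"wy": 0,"wz": 0},
    {"tx": 0,"ty": 0,"tz": 3,"wx": 0,"wy": 0,"wz": 0},
    {"tx": 0,"ty": 0,"tz": 3,"wx": 0,"wy": 0,"wz": 0},
    {"tx": 0,"ty": 0,"tz": 2,"wx": 0,"wy": 0,"wz": 0},
    {"tx": 0,"ty": 0,"tz": 1,"wx": 0,"wy": 0,"wz": 0},
    {"tx": 0,"ty": 0,"tz": 0,"wx": 0,"wy": 0,"wz": 0},
  ],
)

```text
clock: 22.55
position: [0.6084, -0.2111, 0.0442]
ee_rot: [[0.193, 0.981, -0.0], [0.981, -0.193, 0.0], [0.0, -0.0, -1.0]]
force: [1.1, -0.7, -0.1]
finger_gap: 0.0524
```

Call:
step_arm(
  targets=[
    {"tx": 0,"ty": 0,"tz": 0.5,"wx": 0,"wy": 0,"wz": 0},
    {"tx": 0,"ty": 0,"tz": 0.5,"wx": 0,"wy": 0,"wz": 0},
    {"tx": 0,"ty": 0,"tz": 0,"wx": 0,"wy": 0,"wz": 0},
  ],
)

```text
clock: 22.85
position: [0.6085, -0.2112, 0.0434]
ee_rot: [[0.193, 0.981, 0.0], [0.981, -0.193, 0.0], [0.0, 0.0, -1.0]]
force: [-0.0, -0.2, -0.6]
finger_gap: 0.0528
```

Call:
step_arm(
  targets=[
    {"tx": 0,"ty": 0,"tz": 0.5,"wx": 0,"wy": 0,"wz": 0},
    {"tx": 0,"ty": 0,"tz": 0,"wx": 0,"wy": 0,"wz": 0},
  ],
)

```text
clock: 23.05
position: [0.6085, -0.2112, 0.0429]
ee_rot: [[0.193, 0.981, 0.0], [0.981, -0.193, 0.0], [0.0, 0.0, -1.0]]
force: [-0.4, -0.0, -0.5]
finger_gap: 0.0525
```

Call:
step_arm(
  targets=[
    {"tx": 0,"ty": 0,"tz": 0.5,"wx": 0,"wy": 0,"wz": 0},
    {"tx": 0,"ty": 0,"tz": 0.5,"wx": 0,"wy": 0,"wz": 0},
    {"tx": 0,"ty": 0,"tz": 0,"wx": 0,"wy": 0,"wz": 0},
  ],
)

```text
clock: 23.35
position: [0.6084, -0.2111, 0.0418]
ee_rot: [[0.193, 0.981, -0.0], [0.981, -0.193, 0.0], [0.0, -0.0, -1.0]]
force: [-0.7, 0.2, -0.2]
finger_gap: 0.0524
```

Call:
step_arm(
  targets=[
    {"tx": 0,"ty": 0,"tz": 0.5,"wx": 0,"wy": 0,"wz": 0},
    {"tx": 0,"ty": 0,"tz": 0,"wx": 0,"wy": 0,"wz": 0},
  ],
)

```text
clock: 23.55
position: [0.6084, -0.2111, 0.0413]
ee_rot: [[0.193, 0.981, -0.0], [0.981, -0.193, 0.0], [0.0, -0.0, -1.0]]
force: [-0.4, -0.8, -0.7]
finger_gap: 0.0524
```

Call:
step_arm(
  targets=[
    {"tx": 0,"ty": 0,"tz": 0.5,"wx": 0,"wy": 0,"wz": 0},
    {"tx": 0,"ty": 0,"tz": 0,"wx": 0,"wy": 0,"wz": 0},
  ],
)

```text
clock: 23.75
position: [0.6086, -0.2112, 0.041]
ee_rot: [[0.193, 0.981, 0.0], [0.981, -0.193, 0.0], [0.0, 0.0, -1.0]]
force: [0.6, 0.3, 1.5]
finger_gap: 0.0527
```

Call:
step_arm(
  targets=[
    {"tx": 0,"ty": 0,"tz": 0.4,"wx": 0,"wy": 0,"wz": 0},
    {"tx": 0,"ty": 0,"tz": 0,"wx": 0,"wy": 0,"wz": 0},
  ],
)

```text
clock: 23.95
position: [0.6086, -0.2112, 0.041]
ee_rot: [[0.193, 0.981, 0.0], [0.981, -0.193, 0.0], [0.0, 0.0, -1.0]]
force: [-1.2, 1.3, 3.6]
finger_gap: 0.0523
```

Run:
```python
from bench import bot
o=bot.observe();print(o['force'],o['moment'],o['ee_rot'].T@o['moment'],o['position'])
```

```text
[-1.18137773  1.28083542  3.59874674] [ 0.15382173  0.33489004 -0.00831892] [0.35826961 0.08633181 0.00844809] [ 0.60856264 -0.21117629  0.04096266]
```

Contact is at the expected height, but the moment says the banded end touched first (force at about y=-0.1 m). I'll level in small steps.

Call:
step_arm(
  targets=[
    {"tx": 0,"ty": 0,"tz": 0,"wx": 0.5,"wy": 0,"wz": 0},
    {"tx": 0,"ty": 0,"tz": 0,"wx": 0,"wy": 0,"wz": 0},
  ],
)

```text
clock: 24.15
position: [0.6086, -0.2113, 0.0409]
ee_rot: [[0.193, 0.981, -0.009], [0.981, -0.193, 0.002], [0.0, -0.009, -1.0]]
force: [-2.3, 2.1, 6.0]
finger_gap: 0.0527
```

```bash
cat > f.py <<'E'
from bench import bot
import numpy as np
o=bot.observe();m=o['ee_rot'].T@o['moment'];f=o['ee_rot'].T@o['force'];print(o['clock'],'f',f.round(2),'m',m.round(3),o['position'].round(4),'y of force',(-m[0]/f[2]*-1 if 0 else m[0]/f[2]).round(3))
E
python3 f.py
```

```text
24.15 f [ 1.65 -2.72 -5.96] m [0.504 0.086 0.018] [ 0.6086 -0.2113  0.0409] y of force -0.085
```

Call:
step_arm(
  targets=[
    {"tx": 0,"ty": 0,"tz": 0,"wx": -0.5,"wy": 0,"wz": 0},
    {"tx": 0,"ty": 0,"tz": 0,"wx": 0,"wy": 0,"wz": 0},
  ],
)

```text
clock: 24.35
position: [0.6089, -0.2114, 0.041]
ee_rot: [[0.193, 0.981, 0.001], [0.981, -0.193, -0.0], [-0.0, 0.001, -1.0]]
force: [-0.1, 0.1, 5.2]
finger_gap: 0.0523
```

```bash
python3 f.py
```

```text
24.35 f [ 0.09 -0.15 -5.21] m [0.159 0.049 0.013] [ 0.6089 -0.2114  0.041 ] y of force -0.03
```

Call:
step_arm(
  targets=[
    {"tx": 0,"ty": 0,"tz": 0,"wx": -0.4,"wy": 0,"wz": 0},
    {"tx": 0,"ty": 0,"tz": 0,"wx": 0,"wy": 0,"wz": 0},
  ],
)

```text
clock: 24.55
position: [0.6091, -0.2114, 0.041]
ee_rot: [[0.193, 0.981, 0.008], [0.981, -0.193, -0.002], [-0.0, 0.009, -1.0]]
force: [0.4, -0.2, 4.0]
finger_gap: 0.0525
```

```bash
python3 f.py; python3 grip.py g5
```

```text
24.55 f [-0.11  0.41 -3.99] m [ 0.021 -0.096 -0.013] [ 0.6091 -0.2114  0.041 ] y of force -0.005
24.65 [0.29 0.31 5.29] 0.05223871607738121 [ 0.60909726 -0.21138733  0.04094534] [-13.4  29.   39.1  96.1 -20.4  61.7 110.7]
band at tool z -23.5 ((-0.121795654296875, -74.03923034667969), (53.67694854736328, 15.206610679626465), 0.3924531936645508)
band at tool z -25.5 ((-0.12430000305175781, -74.08248138427734), (52.9050178527832, 14.987926483154297), 0.3924475312232971)
band at tool z -27.5 ((-0.12682151794433594, -74.12574005126953), (52.13308334350586, 14.769235610961914), 0.39245185256004333)
band at tool z -29.5 ((-0.1293201446533203, -74.16898345947266), (51.36116409301758, 14.550552368164062), 0.39244601130485535)
```

With the side force gone, the force acts near the slide's middle (y≈-0.03), so it lies flat. Returning to the level pose and opening.

Call:
step_arm(
  targets=[
    {"tx": 0,"ty": 0,"tz": -0.2,"wx": 0.4,"wy": 0,"wz": 0},
    {"tx": 0,"ty": 0,"tz": 0,"wx": 0,"wy": 0,"wz": 0},
  ],
)

```text
clock: 24.85
position: [0.6089, -0.2114, 0.0409]
ee_rot: [[0.193, 0.981, 0.0], [0.981, -0.193, -0.0], [-0.0, 0.0, -1.0]]
force: [-1.0, -0.1, 4.7]
finger_gap: 0.0527
```

Call:
step_arm(
  targets=[
    {"tx": 0,"ty": 0,"tz": 0,"wx": 0,"wy": 0,"wz": 0},
    {"tx": 0,"ty": 0,"tz": 0,"wx": 0,"wy": 0,"wz": 0},
    {"tx": 0,"ty": 0,"tz": 0,"wx": 0,"wy": 0,"wz": 0},
    {"tx": 0,"ty": 0,"tz": 0,"wx": 0,"wy": 0,"wz": 0},
    {"tx": 0,"ty": 0,"tz": 0,"wx": 0,"wy": 0,"wz": 0},
  ],
  grip=0.76,
)

```text
clock: 25.35
position: [0.6083, -0.211, 0.0405]
ee_rot: [[0.193, 0.981, -0.0], [0.981, -0.193, 0.0], [0.0, -0.0, -1.0]]
force: [0.2, 0.4, -0.3]
finger_gap: 0.065
```

Call:
step_arm(
  targets=[
    {"tx": 0,"ty": 0,"tz": -3,"wx": 0,"wy": 0,"wz": 0},
    {"tx": 0,"ty": 0,"tz": -7,"wx": 0,"wy": 0,"wz": 0},
    {"tx": 0,"ty": 0,"tz": -15,"wx": 0,"wy": 0,"wz": 0},
    {"tx": 0,"ty": 0,"tz": -25,"wx": 0,"wy": 0,"wz": 0},
    {"tx": 0,"ty": 0,"tz": -30,"wx": 0,"wy": 0,"wz": 0},
    {"tx": 0,"ty": 0,"tz": -30,"wx": 0,"wy": 0,"wz": 0},
    {"tx": 0,"ty": 0,"tz": -20,"wx": 0,"wy": 0,"wz": 0},
    {"tx": 0,"ty": 0,"tz": 0,"wx": 0,"wy": 0,"wz": 0},
    {"tx": 0,"ty": 0,"tz": 0,"wx": 0,"wy": 0,"wz": 0},
  ],
)

```text
clock: 26.25
position: [0.6087, -0.2113, 0.1716]
ee_rot: [[0.193, 0.981, 0.002], [0.981, -0.193, 0.0], [0.0, 0.002, -1.0]]
force: [-0.4, 0.2, -1.3]
finger_gap: 0.0652
```

Run:
```python
from h import *
from bench import bot
w=dict(bot.read_camera('wrist'));w['fish']=1;s=bot.read_camera('side');t=bot.read_camera('top')
o=bot.observe();print(o['clock'],o['position'],o['finger_gap'],o['force'])
for n,c in(('w',w),('s',s),('t',t)):
    hsv=cv2.cvtColor(c['color'],cv2.COLOR_BGR2HSV);H,S,V=[hsv[...,i].astype(int) for i in range(3)]
    for k in blobs((S>140)&(V>45)&((H<8)|(H>172)),20)[:1]:print(n,'red',rect(c,k,.068))
    for k in blobs((H>60)&(H<95)&(V>100)&(S>20)&(S<120),300)[:4]:print(n,'plate',rect(c,k,.068))
a=w['color'][100:400,120:520];b=cv2.resize(s['color'][230:370,270:450],None,fx=2.1,fy=2.1,interpolation=2)
h=max(a.shape[0],b.shape[0]);q=lambda a:cv2.copyMakeBorder(a,0,h-a.shape[0],0,0,cv2.BORDER_CONSTANT)
top=np.hstack([q(a),q(b)]);d=s['color'][130:270,140:440];d=cv2.resize(d,None,fx=1.8,fy=1.8)
d=cv2.copyMakeBorder(d,0,0,0,top.shape[1]-d.shape[1],cv2.BORDER_CONSTANT)
cv2.imwrite('pics/p9.png',np.vstack([top,d]))
print(top.shape,d.shape)
```

```text
26.4 [ 0.60769327 -0.21074036  0.16946531] 0.06482396160793193 [ 0.90481422 -0.48856669 -0.53662868]
w red (536.2, -196.9, 51.1, 14.0, 78.86)
w plate (579.7, -205.8, 73.3, 54.1, -11.33)
w plate (543.0, 139.6, 65.1, 47.5, 19.25)
w plate (523.3, 194.7, 65.0, 47.4, 19.23)
s red (537.9, -195.7, 49.7, 13.4, 79.71)
s plate (581.3, -205.7, 72.1, 54.5, -11.25)
s plate (503.0, 194.2, 71.4, 56.3, 18.74)
s plate (524.4, 136.5, 70.3, 55.1, 18.81)
t red (537.2, -196.6, 47.6, 10.8, 79.79)
t plate (524.8, 238.1, 71.5, 54.7, 19.39)
t plate (546.8, 177.7, 70.5, 54.2, 19.01)
t plate (577.4, -205.4, 65.0, 52.7, -12.44)
(300, 778, 3) (252, 778, 3)
```

View pics/p9.png

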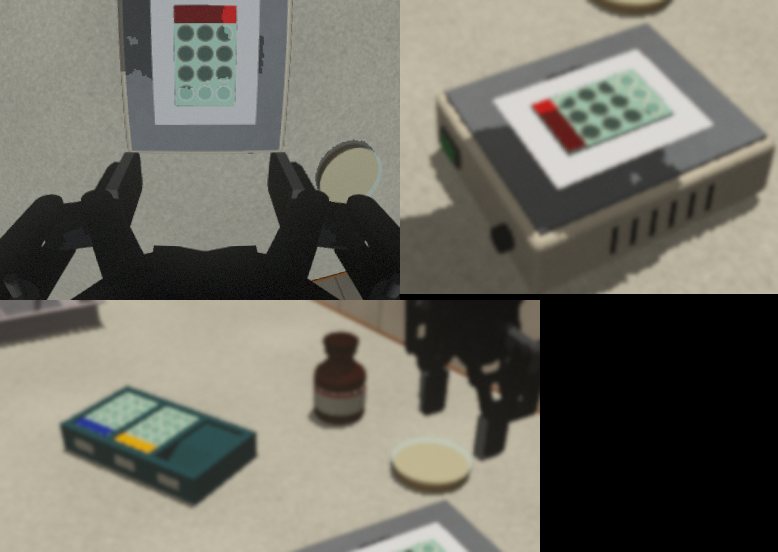

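The slide lies rings up inside the window at wrist (325,155). It is centred and square (-11.3° against the window's -11.04°). The other slides, the bottle and the petri dish have not moved. Handing in.

```bash
python3 -c "
from bench import bot
print(bot.finish_job())"
```

```text
the job is handed in; nothing more can be done
None
```

The red slide is lying flat, rings up, inside the lit window and released, and the job was handed in at about 26.4 s of the 56 s allowed.

**What I did:**
- **Press:** I pressed the banded end into the hollow with the shut fingertips until the hard stop, at about 6 N, and backed off. The slide stayed leaning with its far end raised.
- **Pick-up:** I gripped it by its long edges near the raised end at 25 N, square to the slide, and lifted it clear.
- **Placing:** I levelled it, turned it to the window and lowered it to contact at about 4–6 N. Then I opened the fingers and withdrew upward.

**Last checks:**
- **Position:** The slide's centre is within about 2 mm of the window's centre.
- **Squareness:** Its long side is at -11.3° in the wrist and side views, against -11.04° for the window. The top view read -12.4°, but it was partly blocked.
- **Other objects:** In the last picture the yellow and blue slides, the bottle and the petri dish look as they did at the start. I did not re-measure the bottle and dish. The gripper was about 130 mm clear of the slide and touching nothing.

**What disagreed:**
- **Fingertip position:** The tips stood about 21 mm behind the reported TCP when shut, not at it as the interface says. I worked this out from the cameras and the contacts, and corrected for it.
- **Finger opening:** It read 52.5 mm while holding the 54 mm slide.
- **First contact:** The moment reading first suggested the banded end touched before the rest. I tried small tilts of up to 0.5° while it was in contact. With the side force gone, the load sat near the slide's middle, so I released it level.

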